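Roll the tube to the jig stop and lock it in

ROBOT

A 6-joint arm with a two-finger parallel gripper is mounted at the origin on the work surface. World frame = base frame: x ahead of the robot, y to its left, z up, the work surface at z = 0. Lengths are in m, angles in rad, forces in N, time in s.
With the tool pointing down it reaches from about 0.375 to 0.975 m from the base axis. Payload 3.8 kg.
Tool frame: the origin (TCP) lies midway between the tips of the shut fingers; the grasp point (between the pads) lies 19 mm behind it; x points along the fingers, y is the direction in which the jaws open and shut, and the axes are right-handed (so a half turn about x gives the same grasp; the last joint's range is limited). The gripper opens to 85 mm and grips with 20 to 120 N. Pads are 22 mm wide; open, the fingers measure 114 mm over their backs; the gripper's body (76 mm by 85 mm) begins 54 mm behind the grasp point. The pads swing forward as they close: fully open they stand 13 mm farther back than shut.
Start: joints at [-0.037, 0.264, 1.604, -0, 1.274, -0.037], TCP at [0.675, -0, 0.208] pointing down, gripper open.
Joint ranges: [-2.63, 2.63], [-0.94, 2.18], [0.31, 2.57], [-1.31, 4.45], [0, 2.66], [-2.55, 2.55]. Speed limits (rad/s): [2.57, 2.57, 3.14, 3.14, 3.14, 3.14].

INTERFACE

Orientations are given as a rotation vector (axis times angle).
In Python, from workcell import read_state, read_camera, get_calibration, finish_job gives the robot as it stands. The module is installed in compiled form; this text tells all that it offers.
- The arm moves only by the shell command python3 -m creep 'ROWS' [FORCE]. ROWS is JSON, a list of rows, each a list of 3 entries, a list of its own where there are three numbers: the closure in counts, from 0 (fully open) to 255 (shut), then the shift along the world's x, y, z in mm, then the turn about the world's z in rad. In form: [[hand, [tx, ty, tz], spin], ...]. A call has exactly 8 rows; each row shifts and turns the commanded pose from where the row before left it; what a row does not reach is not made up. A row lasts 1/12 s, in which the tool goes at most 41.7 mm and 7.16 degrees, less where a joint would pass 70% of its speed; a pose out of reach is approached as far as the arm can. A call is refused whole if a number of a shift passes 41.7 or a number of a turn 0.125, either way. A call with a gripper value outside its range is refused whole. The fingers move at their own pace and stop on an object; FORCE is the grip in N (left out, the last holds). Time passes only in rows, so rows that do not move let the fingers close, or fill a call up. It gives the time, the measured TCP pose, the force and the opening at its end, in the units of the state.
- read_state(): the state, without advancing time (a new reading comes with each control period).
- read_camera(name): name is "scene" or "side" or "wrist"; returns (picture, depth): 480x640x3 uint8, blue, green, red; 480x640 float32, m along the optical axis (not along the pixel's ray), 0 where there is no reading.
- get_calibration(name): a dict with "K" (3x3 intrinsics, pixels), "k1" (the pictures are not rectified: a ray, as slopes to the right and down, at radius r is drawn at 1 + k1 r^2 times it, then the intrinsics apply), "eye" and "orientation" of the camera in the world. Camera axes: x right, y down, z forward; pixel columns grow to the right and rows downward; lengths in m; the calibration is good to about 2 mm. A picture is of the moment at which its call begins: read the wrist's pose just before it. get_calibration takes no time and is no camera call; for the wrist camera it gives the pose at the moment of the call.
- finish_job(): hands the job in, once; it reports no verdict.
The state is a dict: "time": time; "q": joint angles; "joint_vel": joint speeds; "joint_torque": joint torques, N m; "tool_pos": TCP position; "tcp_rot": TCP orientation; "wrist_force": force on the tool from outside, world axes, zero at the start; "torque": the same for the moment, N m; "width": opening from 0.0 (shut) to 1.0 (fully open).
Only numpy, scipy, OpenCV 4.12 (cv2) and the standard library are available. Lean on these libraries where they do the work, as an engineer would, in place of code of your own. Each camera call takes 0.05 s, during which the arm holds its last target.

TASK

Get the stainless tube located in the welding jig for tacking: roll it along the lane by pushing its side until it lies square against both white ceramic stop pads, and hold it pressed there for a moment with a light push of about 6 N (the pads chip above 15 N, so no hard bump or shove). Then back away so that it stays lying there, and slide the yellow keeper bar fully home behind it. Keep the tube down on the jig all the while and do not disturb the bottle, brush, tape ring and angle offcut lying around.

Things in the scene. Friction and masses are not known exactly. Their poses are not given: they have to be found in the camera images.
- jig: Fixed jig, black plate 10 mm thick, 290 mm (x) by 200 mm (y from -78 to 122). Origin on the bench under the lane's middle; +x along the lane to the stop, +y roughly towards the robot. Aluminium guide strips 18 mm high over the bench, inner faces at y = +-56 mm, keep the tube in the lane.
- stop: Stop: fixed blue bracket at the lane's end (origin on the plate at jig x = 130 mm, y = 0, z = 10; axes as the jig's) and, joined to it by a screw, a rigid head with two white ceramic pads, 20 mm wide, 32 tall, at y = +-32, facing -x, a red line and the keeper. The head's setting is NOT reported: the pad faces lie anywhere from x = -47 to -33 mm here. Seated, the tube's axis is 21 mm before them.
- tube_center (a point): Centre of the loose steel tube, 42 mm diameter, 100 mm long, 0.18 to 0.29 kg, lying across the lane, its axis along the point's own y; centre 31 mm above the bench. x and z turn as it rolls. It starts 90 to 175 mm short of its seat (above the red line), up to 0.1 rad askew. Polished (friction about 0.4), it rolls easily (well under 1 N); let go while moving at 0.1 m/s it runs on by a few cm.
- keeper (a joint): Travel of the yellow keeper bar in m, along the jig's -y: 0 out, 0.045 home at its end stop; 3 N slides it, it stays where left. Bar 16 mm wide, 18-36 mm above the bench, its front 45 mm before the pad faces: home, 3 mm behind the seated tube. Upright tab to push: centred 56 mm before the pads, 22 mm wide in x, outer face at jig y = 110 mm less the travel, top 66 mm; blue guides 30 mm high.
- bottle: Bystander: clear bottle with blue cap, 64 mm wide, 200 mm tall, standing; origin under its centre.
- brush: Bystander: flat brush with a wooden handle, lying on the bench beyond the jig; origin under it.
- tape: Bystander: yellow ring of tape, 90 mm wide, 24 mm tall, lying flat; origin under its centre.
- offcut: Bystander: steel angle offcut 160 x 35 x 35 mm, lying; origin under its centre.
- tube: The loose tube again: same origin and axes as the point tube_center.
Mind the look-alikes: they are no part of the job. Leave any brown or turquoise look-alike of the tube alone.

How it is judged:
On the way, in this order (a step that is already met when the one before it is completed fails the run):
1. the tube has been rolled (it turns as it travels) at least 15 mm along the lane, short of the stop (distance of tube_center from where it was at the start of the episode above 0.015 m and angular speed of tube above 0.15 rad/s and x of tube_center in the frame of jig below 0.055 m), for 0.1 s.
2. the tube is pressed squarely on the stop with 2 to 15 N for 0.4 s (contact force between tube and stop above 2 N and angle between the y axis of tube_center and the y axis of jig, either way round below 0.06 rad and z of tube_center in the frame of jig below 0.036 m and x of tube_center in the frame of jig above 0.055 m), for 0.4 s.
At the end, for the whole second after the job is handed in: The tube lies at rest on the jig's plate, square to the lane within 0.06 rad, between the pads and the keeper (more than 55 mm along the lane, where the keeper leaves it at most 3 mm of play), and the keeper is home (travel over 42 mm) (value of joint keeper above 0.042 m and x of tube_center in the frame of jig above 0.055 m and z of tube_center in the frame of jig between 0.028 and 0.034 m and angle between the y axis of tube_center and the y axis of jig, either way round below 0.06 rad and linear speed of tube below 0.01 m/s and angular speed of tube below 0.2 rad/s); the robot touches nothing.
It fails at once if the stop is pressed by the tube with more than 15 N (contact force between tube and stop above 15 N).
It fails at once if the tube is lifted more than 12 mm off the jig (z of tube_center in the frame of jig above 0.043 m).
It fails at once if the bottle, brush, tape ring or angle offcut is moved by more than 20 mm (distance of any of bottle, brush, tape, offcut from where it was at the start of the episode above 0.02 m).
It also fails if it takes over 58 s, if anything falls off the work surface, if the arm or the gripper's body presses on something with over 40 N, if the wrist force passes 120 N, or if a joint passes its speed limit or range.

## Working session

There is one attempt and no reset: what is moved stays moved. The work goes in short steps, Python scripts to look and compute and a shell command to move; the robot and the scene stay as the last step left them, time stands still between calls to the robot, and variables do not carry over. Pictures are saved under pics/ and viewed, and the job is handed in when it is done.

```bash
mkdir -p pics
cat > h.py <<'E'
import numpy as np, cv2
from scipy.spatial.transform import Rotation as R
from workcell import *
def cal(n):
    c=get_calibration(n); K=np.array(c["K"]); o=np.array(c["orientation"]); 
    M=R.from_rotvec(o).as_matrix() if o.shape==(3,) else (o if o.shape==(3,3) else R.from_quat(o).as_matrix())
    return K,c["k1"],np.array(c["eye"]),M
def rays(n,uv,C=None):
    K,k1,e,M=C or cal(n)
    uv=np.atleast_2d(uv).astype(float).reshape(-1,1,2)
    s=cv2.undistortPoints(uv,K,np.array([k1,0,0,0.]),None,None).reshape(-1,2)
    return e,np.c_[s,np.ones(len(s))],M
def plane(n,uv,z,C=None):
    e,s,M=rays(n,uv,C); d=s@M.T
    return e+d*((z-e[2])/d[:,2])[:,None]
def deproj(n,uv,depth,C=None):
    e,s,M=rays(n,uv,C); uv=np.atleast_2d(uv).astype(int)
    return e+(s*depth[uv[:,1],uv[:,0]][:,None])@M.T
def proj(n,P,C=None):
    K,k1,e,M=C or cal(n)
    p=(np.atleast_2d(P)-e)@M; s=p[:,:2]/p[:,2:]; r2=(s**2).sum(1,keepdims=True); s=s*(1+k1*r2)
    return s@K[:2,:2].T+K[:2,2]
E
python3 - <<'E'
from h import *
for n in ("scene","side","wrist"):
    print(n,get_calibration(n))
    p,d=read_camera(n); cv2.imwrite(f"pics/{n}0.png",p); np.savez(f"pics/{n}0.npz",p=p,d=d)
print(read_state())
E
```

```text
scene {'K': array([[603.35839607,   0.        , 321.0373595 ],
       [  0.        , 603.35839607, 243.36124579],
       [  0.        ,   0.        ,   1.        ]]), 'k1': -0.1037778729660404, 'eye': array([1.42922968, 0.20211296, 0.65308232]), 'orientation': array([-1.50616852, -1.87866787,  0.95358607])}
side {'K': array([[440.07144376,   0.        , 318.48474472],
       [  0.        , 440.07144376, 237.51685571],
       [  0.        ,   0.        ,   1.        ]]), 'k1': -0.10011414054258853, 'eye': array([0.31749773, 0.42593795, 0.46922561]), 'orientation': array([-0.83124971,  2.47019558, -1.21275605])}
wrist {'K': array([[354.15214588,   0.        , 326.62183136],
       [  0.        , 354.15214588, 240.79136538],
       [  0.        ,   0.        ,   1.        ]]), 'k1': -0.03929421871651404, 'eye': array([0.67433132, 0.07693954, 0.37106345]), 'orientation': array([ 2.83535022e+00,  1.20329077e-03, -3.39598118e-03])}
{'time': 0.15, 'q': array([-3.68897678e-02,  2.64596816e-01,  1.60508927e+00,  2.57257513e-06,
        1.27370711e+00, -3.68574574e-02]), 'joint_vel': array([ 0.00215855, -0.00112738, -0.00588472, -0.0021866 ,  0.00100906,
       -0.00029194]), 'joint_torque': array([-4.44535381e-04, -5.15905774e+01, -3.67958951e+01, -2.06692371e-04,
        8.09489022e-03,  2.50629785e-05]), 'tool_pos': array([6.74374543e-01, 2.90546079e-05, 2.06721160e-01]), 'tcp_rot': array([ 1.20842341,  1.2105595 , -1.21051623]), 'wrist_force': array([-0.57562718, -1.02736491,  0.46244691]), 'torque': array([ 0.03304761, -0.02581593,  0.0035353 ]), 'width': 0.9962868426987855}
```

View pics/scene0.png

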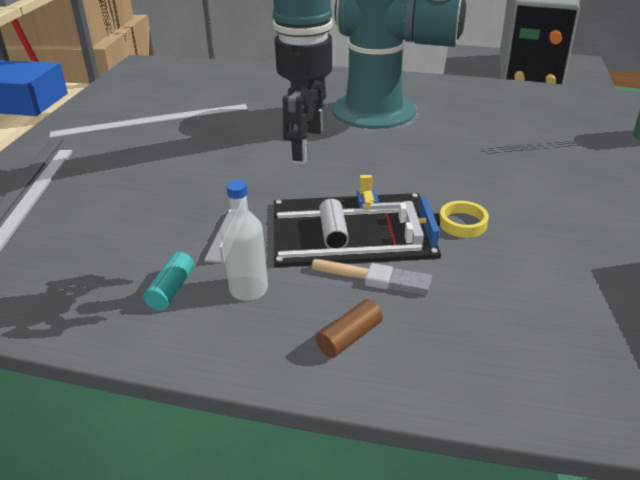

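View pics/side0.png

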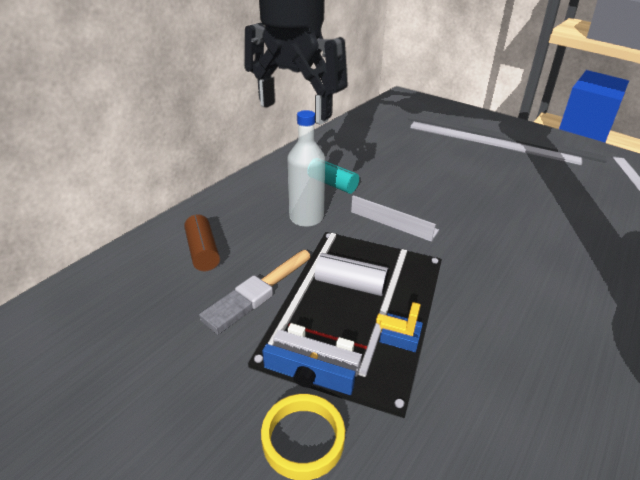

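View pics/wrist0.png

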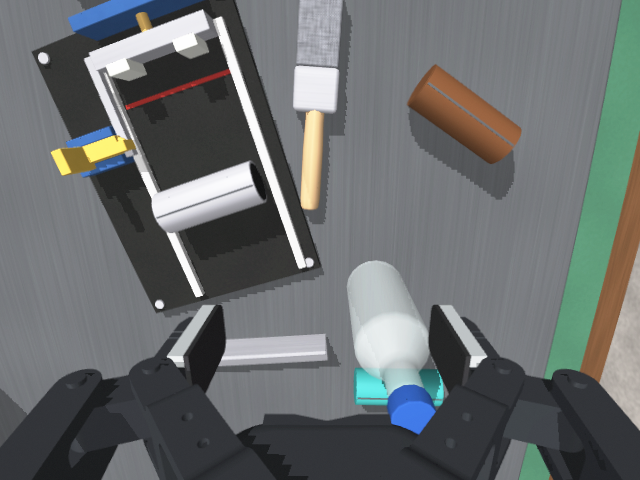

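The wanted tube is the grey steel one in the jig lane: scene (334,223), side (350,273), wrist (210,196). The brown one at scene (350,327) and the turquoise one at scene (170,280) lie outside the jig and are look-alikes. I'll confirm this in an enlarged crop.

Run:
```python
from h import *
p=cv2.imread("pics/scene0.png"); cv2.imwrite("pics/c1.png",cv2.resize(p[165:275,260:460],None,fx=4,fy=4,interpolation=cv2.INTER_CUBIC))
p=cv2.imread("pics/wrist0.png"); cv2.imwrite("pics/c2.png",cv2.resize(p[0:330,20:340],None,fx=1.8,fy=1.8,interpolation=cv2.INTER_CUBIC))
p=cv2.imread("pics/side0.png"); cv2.imwrite("pics/c3.png",cv2.resize(p[225:425,240:450],None,fx=3,fy=3,interpolation=cv2.INTER_CUBIC))
```

```text
(no output)
```

View pics/c1.png

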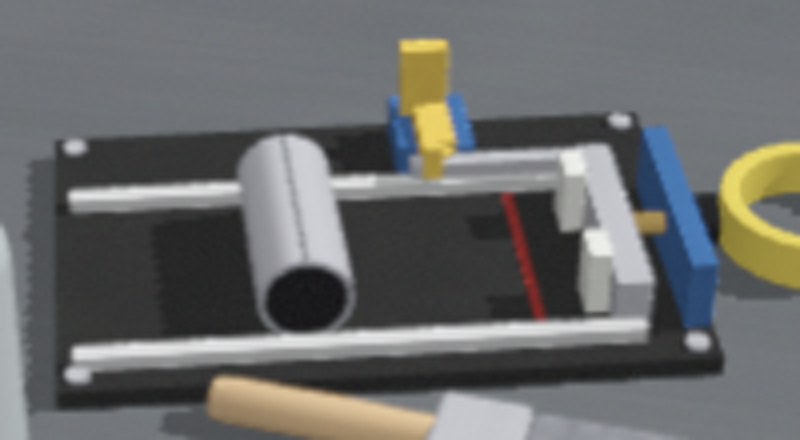

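View pics/c2.png

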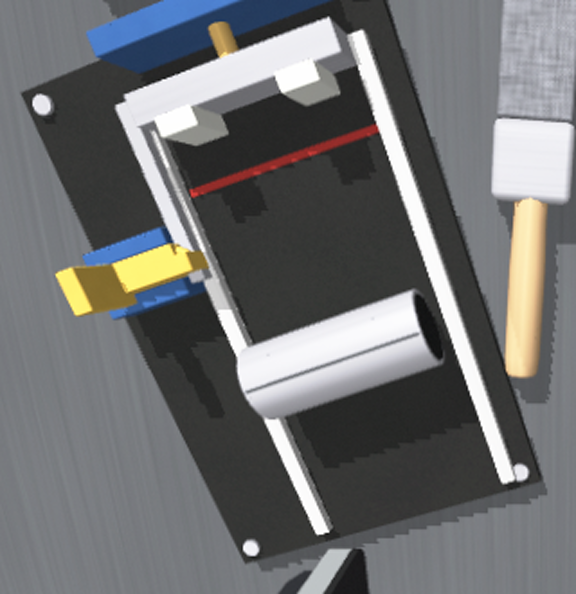

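View pics/c3.png

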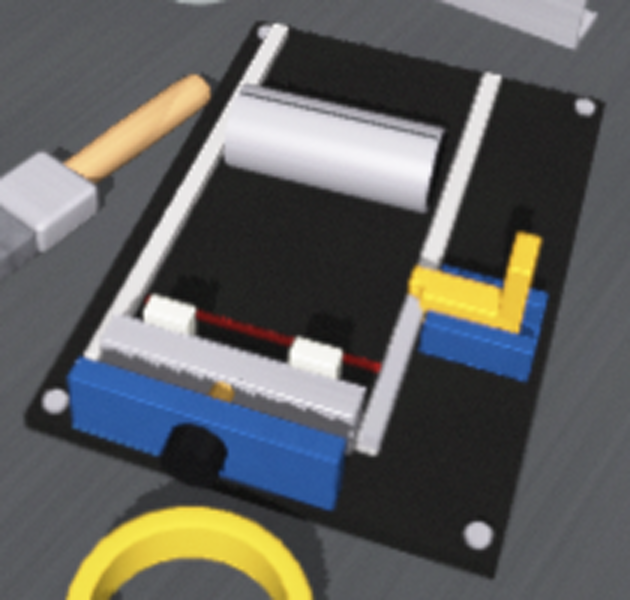

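```bash
cat > fr.py <<'E'
from h import *
S={'scene':[(278.75,201.75),(415,195.25),(434.25,250.25),(279.5,258.75)],
'side':[(435,260.3),(399.3,403.3),(258.3,358.7),(328,235.7)],
'wrist':[(159.4,304.4),(42.8,58.3),(308.9,262.2)]}
E
python3 - <<'E'
from fr import *
W={n:plane(n,S[n],0.011) for n in S}
for n in W: print(n,W[n][:,:2].round(4))
# order: start-robot, stop-robot, stop-far, start-far
A=[]
for n in ('scene','side'):
    w=W[n][:,:2]; c=w.mean(0); ex=(w[1]-w[0]+w[2]-w[3]); ey=(w[0]-w[3]+w[1]-w[2])
    print(n,'c',c,'len',np.linalg.norm(ex)/2,np.linalg.norm(ey)/2,'yaw',np.arctan2(ex[1],ex[0]),np.arctan2(ey[1],ey[0])-np.pi/2)
w=W['wrist'][:,:2]; print('wrist c',(w[1]+w[2])/2, np.linalg.norm(w[1]-w[0]),np.linalg.norm(w[2]-w[0]),'yaw',np.arctan2(*(w[1]-w[0])[::-1]),np.arctan2(*(w[0]-w[2])[::-1])-np.pi/2)
E
```

```text
scene [[ 0.4836 -0.1123]
 [ 0.4063  0.1457]
 [ 0.578   0.197 ]
 [ 0.6563 -0.0607]]
side [[ 0.4812 -0.1151]
 [ 0.4036  0.1447]
 [ 0.5763  0.1968]
 [ 0.6552 -0.0619]]
wrist [[ 0.4823 -0.1136]
 [ 0.4038  0.1446]
 [ 0.6544 -0.0614]]
scene c [0.53103653 0.04245534] len 0.2693704033081903 0.17970018476132188 yaw 1.8638794518704922 -4.421852492861961
side c [0.52908701 0.0411459 ] len 0.27081994868966247 0.1811006959099191 yaw 1.864028930059562 -4.417560115348134
wrist c [0.52910472 0.04160135] 0.26982425862038967 0.1798475044524176 yaw 1.8657113296596448 -4.418246633183447
```

```bash
cat >> h.py <<'E'
yaw=1.8645; O=np.array([0.5506,0.0480,0])
EX=np.array([np.cos(yaw),np.sin(yaw),0]); EY=np.array([-EX[1],EX[0],0]); J=np.array([EX,EY,[0,0,1]])
def tojig(P): return (np.atleast_2d(P)-O)@J.T
def fromjig(P): return np.atleast_2d(P)@J+O
def cloud(n,p,d,C=None):
    v,u=np.mgrid[0:480,0:640]; uv=np.c_[u.ravel(),v.ravel()]; m=d.ravel()>0
    q=tojig(deproj(n,uv[m],d,C)); return q,uv[m],p.reshape(-1,3)[m]
def analyse(n,p,d,C=None):
    q,uv,c=cloud(n,p,d,C); c=c.astype(int)
    # red line by ray
    B,G,Rr=p[...,0].astype(int),p[...,1].astype(int),p[...,2].astype(int)
    m=(Rr>90)&(G<60)&(B<60)&(Rr>2*G); v,u=np.nonzero(m); 
    if len(u):
        w=tojig(plane(n,np.c_[u,v],0.0105,C)); k=(abs(w[:,1])<56)&(w[:,0]>40)&(w[:,0]<100); 
        if k.any(): print(n,'red x',np.median(w[k,0]).round(4),k.sum())
    # pads: whitish, z 20..50 
    k=(q[:,0]>.07)&(q[:,0]<.11)&(abs(abs(q[:,1])-.032)<.008)&(q[:,2]>.018)&(q[:,2]<.038)
    if k.any():print(n,'pad x pct',np.percentile(q[k,0],[5,25,50,75,95]).round(4),k.sum())
    # tube
    k=(abs(q[:,1])<.054)&(q[:,2]>.028)&(q[:,2]<.058)&(q[:,0]>-.14)&(q[:,0]<.09)&(c.min(1)>80)&(c.max(1)-c.min(1)<40)
    if k.sum()>50:
        t=q[k]; 
        from scipy.optimize import least_squares
        f=lambda a:np.hypot((t[:,0]-a[0]-a[1]*t[:,1])*np.cos(a[1]),t[:,2]-.031)-.021
        r=least_squares(f,[np.median(t[:,0]),0],loss='soft_l1',f_scale=.002)
        print(n,'tube x, skew',r.x.round(4),'rms',np.sqrt(np.mean(f(r.x)**2)).round(4),'y ext',np.percentile(t[:,1],[0.5,99.5]).round(4),k.sum())
    # yellow
    k=(c[:,2]>130)&(c[:,1]>100)&(c[:,0]<80)&(abs(q[:,0]-.03)<.06)&(q[:,1]>0)&(q[:,1]<.13)
    if k.sum()>5:
        t=q[k&(q[:,2]>.045)]; t2=q[k&(q[:,2]<.04)]
        for a,l in((t,'tab'),(t2,'bar')):
            if len(a): print(n,l,'x',np.percentile(a[:,0],[2,98]).round(4),'y',np.percentile(a[:,1],[2,98]).round(4),'z',np.percentile(a[:,2],[2,98]).round(4),len(a))
E
python3 - <<'E'
from h import *
for n in ('scene','side','wrist'):
    z=np.load(f"pics/{n}0.npz"); analyse(n,z['p'],z['d'])
from h import *
print(tojig([0,0,0]))
s=read_state(); print(R.from_rotvec(s['tcp_rot']).as_matrix().round(3))
E
```

```text
scene pad x pct [0.089  0.0897 0.1004 0.1052 0.1088] 96
scene tube x, skew [-0.0352 -0.0142] rms 0.0206 y ext [-0.0515  0.0506] 814
scene tab x [0.0233 0.0425] y [0.0939 0.1007] z [0.0454 0.0644] 97
scene bar x [0.0259 0.0422] y [0.0548 0.1008] z [0.0213 0.0395] 65
side pad x pct [0.1004 0.1019 0.1046 0.1072 0.1095] 150
side tube x, skew [-0.0356 -0.0219] rms 0.0027 y ext [-0.0477  0.0517] 1811
side tab x [0.0259 0.047 ] y [0.0979 0.1075] z [0.0462 0.068 ] 192
side bar x [0.0091 0.0464] y [0.0559 0.1072] z [0.0107 0.0386] 385
wrist pad x pct [0.0903 0.0908 0.1034 0.1067 0.1093] 599
wrist tube x, skew [-0.0359 -0.0215] rms 0.0022 y ext [-0.0487  0.0507] 4458
wrist tab x [0.0238 0.0452] y [0.097  0.1028] z [0.0455 0.0643] 226
wrist bar x [0.0244 0.0448] y [0.0575 0.0991] z [0.0192 0.0391] 236
[[0.11345375 0.5409183  0.        ]]
[[-0.002  1.    -0.   ]
 [ 0.    -0.    -1.   ]
 [-1.    -0.002 -0.   ]]
```

Run:
```python
from h import *
z=np.load("pics/scene0.npz"); 
b=plane('scene',[(247,290)],0.0); print('bottle front base',b,tojig(b))
q,uv,c=cloud('side',*[np.load("pics/side0.npz")[k] for k in 'pd'])
k=(abs(uv[:,0]-306)<16)&(abs(uv[:,1]-190)<25); print('bottle side surf jig',np.median(q[k],0), fromjig(np.median(q[k],0)))
print('bottle cap', tojig(plane('wrist',[(411,408)],0.20)),plane('wrist',[(411,408)],0.20))
print('cap scene',plane('scene',[(237,187)],0.195),'side',plane('side',[(306,118)],0.195))
print('start tcp jig',tojig([.6744,0,.207]))
for a in ([-.09,0,.1],[.035,0,.017],[.0343,.14,.05]): print(a,fromjig(a))
# red line
for n in ('wrist','side'):
    p=np.load(f"pics/{n}0.npz")['p']; h=cv2.cvtColor(p,cv2.COLOR_BGR2HSV)
    m=((h[...,0]<8)|(h[...,0]>172))&(h[...,1]>140)&(h[...,2]>50); v,u=np.nonzero(m); w=tojig(plane(n,np.c_[u,v],.0105)); k=(abs(w[:,1])<.05)&(w[:,0]>.03)&(w[:,0]<.12); print(n,'red',np.percentile(w[k,0],[10,50,90]),k.sum())
```

```text
bottle front base [[ 0.73367708 -0.09451196  0.        ]] [[-0.18941003 -0.13398028  0.        ]]
bottle side surf jig [-0.15909248 -0.11691708  0.07563022] [[ 0.70856764 -0.07043244  0.07563022]]
bottle cap [[-0.17588728 -0.12902501  0.2       ]] [[ 0.72501918 -0.08300282  0.2       ]]
cap scene [[ 0.72877191 -0.09307163  0.195     ]] side [[ 0.72408019 -0.09009698  0.195     ]]
start tcp jig [[-0.08178457 -0.1046027   0.207     ]]
[-0.09, 0, 0.1] [[ 0.57665494 -0.03814604  0.1       ]]
[0.035, 0, 0.017] [[0.54046753 0.08150124 0.017     ]]
[0.0343, 0.14, 0.05] [[0.40666522 0.04030131 0.05      ]]
wrist red [0.06774469 0.06951609 0.07127196] 512
side red [0.06659073 0.06898449 0.0713592 ] 148
```

The wanted steel tube is confirmed in the crop: polished grey, hollow, lying across the lane at jig x = -36 mm, skew about -0.02. The pad faces are at x ≈ 90 mm and the red line (seat) is at 69 mm. The tab centre is near x ≈ 34 mm. I'll move in behind the tube, jaws turned across the lane.

```bash
python3 -m creep '[[105,[-12,-5,-12],0.037],[105,[-12,-5,-12],0.037],[105,[-12,-5,-12],0.037],[105,[-12,-5,-12],0.037],[105,[-12,-5,-12],0.037],[105,[-12,-5,-12],0.037],[105,[-12,-5,-12],0.036],[105,[-12,-3,-12],0.036]]' 40
python3 - <<'E'
from h import *
s=read_state();print(tojig(s['tool_pos']),s['wrist_force'],s['width'],R.from_rotvec(s['tcp_rot']).as_matrix()[:2,1]@EY[:2])
C=cal('wrist'); p,d=read_camera('wrist'); cv2.imwrite('pics/w1.png',p); np.savez('pics/w1.npz',p=p,d=d); analyse('wrist',p,d,C)
E
```

```text
time: 0.82
tool_pos: [0.578, -0.0384, 0.1108]
tcp_rot: [0.988, 1.335, -0.989]
wrist_force: [0.8, -1.2, -0.5]
width: 0.587
[[-0.09063108 -0.00124324  0.11084406]] [ 0.75854006 -1.22345225 -0.4630893 ] 0.5867249180844167 -0.9999979385749019
wrist tube x, skew [-0.0359 -0.0231] rms 0.0016 y ext [-0.0483  0.051 ] 9771
wrist tab x [0.0239 0.0453] y [0.0976 0.1064] z [0.0464 0.0649] 182
wrist bar x [0.0239 0.0443] y [0.0579 0.1032] z [0.0203 0.0378] 347
```

View pics/w1.png

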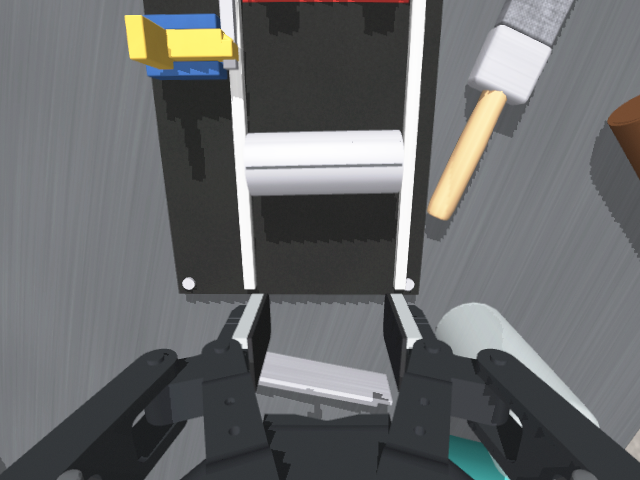

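The picture shows the jaws lined up with the lane, tips at (255,300) and (397,300), and the tube ahead at (325,163). The bottle (480,330) and brush are clear. I'll check tip depth and then go down.

Run:
```python
from h import *
z=np.load('pics/w1.npz'); C=cal('wrist')
q,uv,c=cloud('wrist',z['p'],z['d'],C)
k=(q[:,2]>.105)&(q[:,2]<.19)&(abs(q[:,1])<.07)
t=q[k]; print(t[:,2].min(), len(t))
for a in (.115,.12,.13,.15,.17): 
    m=abs(t[:,2]-a)<.004
    if m.any(): print(a,'x',np.percentile(t[m,0],[1,99]),'y',np.percentile(t[m,1],[1,99]))
```

```text
0.13180311826219843 16004
0.13 x [-0.09808178 -0.08075821] y [-0.02221026  0.02857964]
0.15 x [-0.09975652 -0.07786682] y [-0.03540677  0.04111809]
0.17 x [-0.09963224 -0.07737486] y [-0.0334783   0.03866326]
```

```bash
python3 -m creep '[[105,[0,0,-11],0],[105,[0,0,-12],0],[105,[0,0,-12],0],[105,[0,0,-12],0],[105,[0,0,-12],0],[105,[0,0,-12],0],[105,[0,0,-11],0],[105,[0,0,-10],0]]'
```

```text
time: 1.53
tool_pos: [0.5787, -0.0379, 0.0182]
tcp_rot: [0.99, 1.335, -0.99]
wrist_force: [-0.4, -0.2, -0.8]
width: 0.587
```

Run:
```python
from h import *
for n in('side','scene'):
    p,d=read_camera(n); analyse(n,p,d); np.savez(f'pics/{n}2.npz',p=p,d=d)
    c=(p[150:330,250:470] if n=='side' else p[120:280,240:450]); cv2.imwrite(f'pics/{n}2.png',cv2.resize(c,None,fx=3.5,fy=3.5,interpolation=cv2.INTER_CUBIC))
s=read_state(); print(tojig(s['tool_pos']),s['wrist_force'])
```

```text
side pad x pct [0.1002 0.1022 0.105  0.1075 0.1096] 160
side tube x, skew [-0.0357 -0.0223] rms 0.0044 y ext [-0.0481  0.0517] 1851
side tab x [0.026  0.0469] y [0.0979 0.1075] z [0.0457 0.0679] 192
side bar x [0.0077 0.0466] y [0.0557 0.1073] z [0.0108 0.039 ] 364
scene pad x pct [0.0893 0.0897 0.1013 0.1055 0.1089] 93
scene tube x, skew [-0.0357 -0.0109] rms 0.0219 y ext [-0.052   0.0513] 866
scene tab x [0.0232 0.0426] y [0.0934 0.1009] z [0.0454 0.0642] 96
scene bar x [0.0255 0.0423] y [0.0548 0.1016] z [0.021  0.0391] 63
[[-0.08974972 -0.00048861  0.01717379]] [ 0.12950522  0.64727698 -0.17297877]
```

View pics/side2.png

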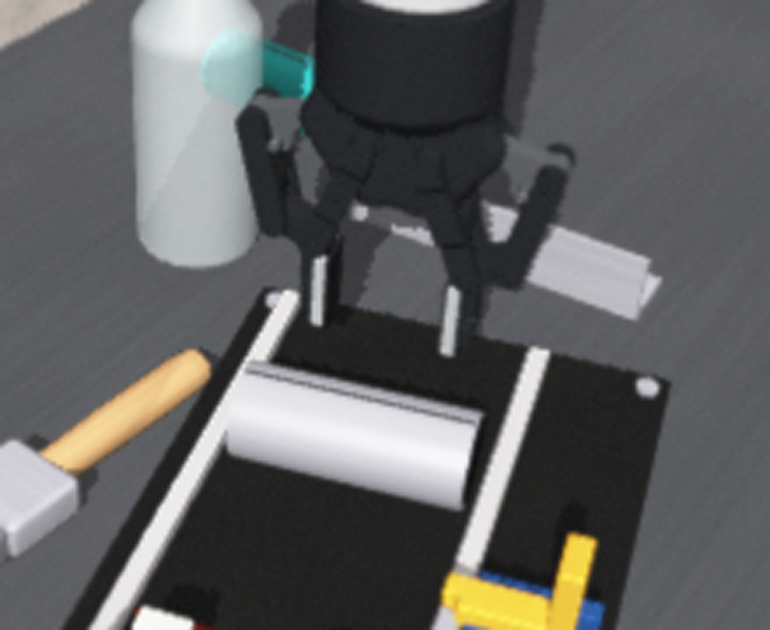

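View pics/scene2.png

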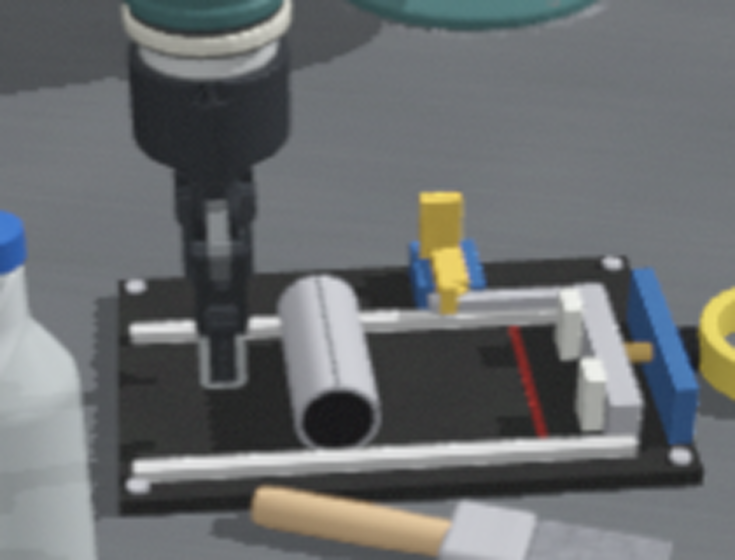

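Run:
```python
from h import *
e,s,M=rays('side',[(340.9,242.9),(377.7,250.9)]); d=(s@M.T)@J.T; e=tojig(e)[0]
for x in (-.077,-.0787): print((e+d*((x-e[0])/d[:,0])[:,None]).round(4))
```

```text
[[-0.077  -0.0284  0.0504]
 [-0.077   0.0292  0.0516]]
[[-0.0787 -0.0289  0.049 ]
 [-0.0787  0.0289  0.0502]]
```

Run:
```python
from h import *
e,s,M=rays('scene',[(298,230),(309.5,230)]); d=(s@M.T)@J.T; e=tojig(e)[0]
for y in (-.025,-.035): print((e+d*((y-e[1])/d[:,1])[:,None]).round(4))
z=np.load('pics/scene2.npz'); q,uv,c=cloud('scene',z['p'],z['d'])
k=(abs(uv[:,0]-304)<7)&(uv[:,1]>205)&(uv[:,1]<236)&(uv[:,0]==304)
for a,b in zip(uv[k],q[k]): print(a,b.round(4))
```

```text
[[-0.1001 -0.025   0.0376]
 [-0.08   -0.025   0.0363]]
[[-0.1002 -0.035   0.0448]
 [-0.0803 -0.035   0.0435]]
[304 206] [-0.0888 -0.0633  0.1123]
[304 207] [-0.0884 -0.041   0.0957]
[304 208] [-0.0885 -0.0453  0.0966]
[304 209] [-0.0888 -0.0531  0.0997]
[304 210] [-0.0889 -0.0546  0.0988]
[304 211] [-0.089  -0.0557  0.0975]
[304 212] [-0.089  -0.0542  0.0945]
[304 213] [-0.0891 -0.056   0.0937]
[304 214] [-0.0892 -0.0575  0.0928]
[304 215] [-0.0893 -0.0584  0.0914]
[304 216] [-0.089  -0.0407  0.0773]
[304 217] [-0.0889 -0.0352  0.0715]
[304 218] [-0.0891 -0.0396  0.0724]
[304 220] [-0.0892 -0.0398  0.0684]
[304 221] [-0.0893 -0.0385  0.0655]
[304 222] [-0.0894 -0.0396  0.0642]
[304 223] [-0.0894 -0.0378  0.0608]
[304 224] [-0.0895 -0.0409  0.0609]
[304 225] [-0.0895 -0.0375  0.0564]
[304 226] [-0.0896 -0.0373  0.0542]
[304 227] [-0.0897 -0.0404  0.0543]
[304 228] [-0.0898 -0.039   0.0512]
[304 229] [-0.0897 -0.0329  0.0447]
[304 230] [-0.0898 -0.0338  0.0433]
[304 231] [-0.089  0.011  0.009]
[304 232] [-0.0892  0.0037  0.012 ]
[304 233] [-0.0893  0.0045  0.0091]
[304 234] [-0.0894  0.0035  0.0076]
[304 235] [-0.0895 -0.0023  0.0096]
```

Measured from the scene and wrist views, the fingertips hang about 22 mm above the reported TCP at this opening, so I'll lower about 16 mm, gently.

```bash
python3 -m creep '[[105,[0,0,-2],0],[105,[0,0,-2],0],[105,[0,0,-2],0],[105,[0,0,-2],0],[105,[0,0,-2],0],[105,[0,0,-2],0],[105,[0,0,-2],0],[105,[0,0,-2],0]]'
python3 - <<'E'
from h import *
s=read_state(); print(tojig(s['tool_pos']),s['wrist_force'])
p,d=read_camera('scene');q,uv,c=cloud('scene',p,d)
k=(abs(q[:,0]+.09)<.01)&(q[:,1]<-.02)&(q[:,1]>-.06)&(q[:,2]>.013)
print(np.percentile(q[k,2],[0,1,3,10]),k.sum())
p,d=read_camera('side'); c=p[150:330,250:470]; cv2.imwrite('pics/side3.png',cv2.resize(c,None,fx=3.5,fy=3.5,interpolation=cv2.INTER_CUBIC))
E
```

```text
time: 2.3
tool_pos: [0.579, -0.038, 0.0037]
tcp_rot: [0.99, 1.334, -0.99]
wrist_force: [-0.8, 0.1, 0.2]
width: 0.589
[[-0.09053806 -0.00229171  0.00367127]] [-0.84168012  0.14151137  0.18054606]
[0.01562874 0.03385601 0.04568913 0.12296746] 2662
```

View pics/side3.png

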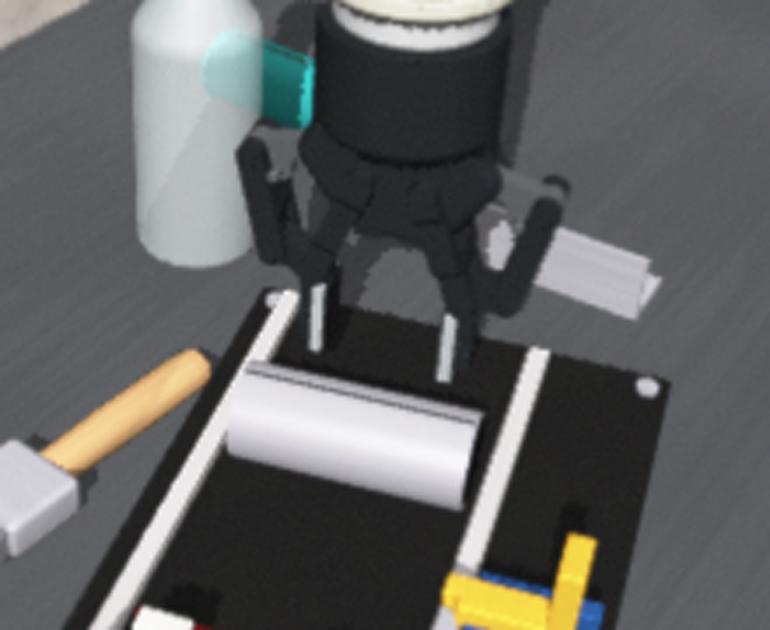

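```bash
python3 -m creep '[[105,[-0.3,0,-1],0],[105,[-0.3,0,-1],0],[105,[-0.3,0,-1],0],[105,[-0.3,0,-1],0],[105,[0,0,-1],0],[105,[0,0,-1],0],[105,[0,0,-1],0],[105,[0,0,-1],0]]'
python3 -m creep '[[105,[-0.6,1.9],0],[105,[-0.6,1.9,0],0],[105,[-0.6,1.9,0],0],[105,[-0.6,1.9,0],0],[105,[-0.6,1.9,0],0],[105,[-0.6,1.9,0],0],[105,[-0.6,1.9,0],0],[105,[0,0,0],0]]'
python3 - <<'E'
from h import *
s=read_state(); print(tojig(s['tool_pos']),s['wrist_force'])
C=cal('wrist');p,d=read_camera('wrist');analyse('wrist',p,d,C); cv2.imwrite('pics/w4.png',p)
p,d=read_camera('side'); analyse('side',p,d);c=p[150:330,250:470]; cv2.imwrite('pics/side4.png',cv2.resize(c,None,fx=3.5,fy=3.5,interpolation=cv2.INTER_CUBIC))
E
```

```text
time: 3.07
tool_pos: [0.5778, -0.038, -0.0043]
tcp_rot: [0.99, 1.334, -0.99]
wrist_force: [-0.4, 0.1, 0.2]
width: 0.586
[[-0.09020266 -0.00116795 -0.00430437]] [-0.44006295  0.12265273  0.24728628]
wrist tube x, skew [-0.0366 -0.0221] rms 0.0049 y ext [-0.0482  0.0508] 36371
side pad x pct [0.1003 0.1019 0.1049 0.1077 0.1093] 152
side tube x, skew [-0.0359 -0.0233] rms 0.007 y ext [-0.0478  0.0516] 1939
side tab x [0.0257 0.0468] y [0.0979 0.1075] z [0.0459 0.0681] 192
side bar x [0.0075 0.0466] y [0.0564 0.1072] z [0.0112 0.0385] 361schema error: expected 3 numbers
```

View pics/side4.png

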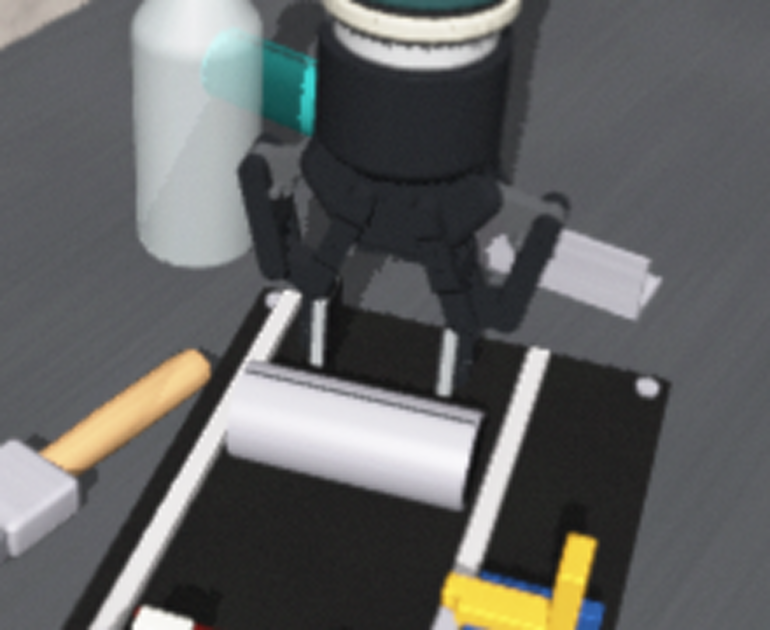

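View pics/w4.png

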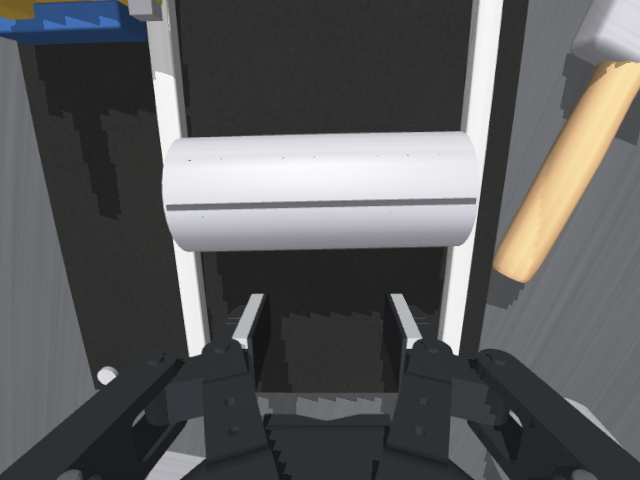

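The second move was refused because of my missing number, so nothing moved there. I'll lower 4 mm more so the tips are certainly below the tube's axis and approach.

```bash
python3 -m creep '[[105,[-0.6,1.9,-1],0],[105,[-0.6,1.9,-1],0],[105,[-0.6,1.9,-1],0],[105,[-0.6,1.9,-1],0],[105,[-0.6,1.9,0],0],[105,[-0.6,1.9,0],0],[105,[-0.6,1.9,0],0],[105,[-0.6,1.9,0],0]]'
python3 - <<'E'
from h import *
s=read_state(); print(tojig(s['tool_pos']),s['wrist_force'])
p,d=read_camera('scene'); analyse('scene',p,d);c=p[120:280,240:450]; cv2.imwrite('pics/scene5.png',cv2.resize(c,None,fx=3.5,fy=3.5,interpolation=cv2.INTER_CUBIC))
E
```

```text
time: 3.83
tool_pos: [0.573, -0.0225, -0.0082]
tcp_rot: [0.99, 1.334, -0.99]
wrist_force: [0.2, -0.1, 1.0]
width: 0.588
[[-0.07399941 -0.00098186 -0.0081752 ]] [ 0.15078988 -0.07806816  0.98863523]
scene pad x pct [0.0891 0.0896 0.1012 0.1057 0.109 ] 95
scene tube x, skew [-0.0355  0.0013] rms 0.0209 y ext [-0.0514  0.0506] 846
scene tab x [0.0232 0.0425] y [0.0936 0.101 ] z [0.0453 0.0636] 95
scene bar x [0.0255 0.0426] y [0.0547 0.1004] z [0.0214 0.0393] 60
```

View pics/scene5.png

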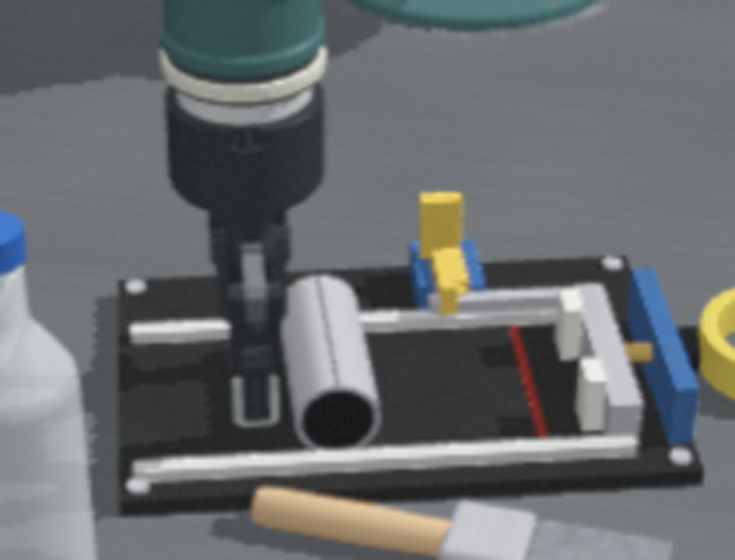

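```bash
python3 -m creep '[[105,[-0.3,1,0],0],[105,[-0.3,1,0],0],[105,[-0.3,1,0],0],[105,[-0.4,1.4,0],0],[105,[-0.6,2,0],0],[105,[-0.8,2.6,0],0],[105,[-0.8,2.6,0],0],[105,[-0.8,2.6,0],0]]'
python3 -m creep '[[105,[-0.8,2.6,0],0],[105,[-0.8,2.6,0],0],[105,[-0.8,2.6,0],0],[105,[-0.8,2.6,0],0],[105,[-0.8,2.6,0],0],[105,[-0.8,2.6,0],0],[105,[-0.8,2.6,0],0],[105,[-0.8,2.6,0],0]]'
python3 - <<'E'
from h import *
s=read_state(); print(tojig(s['tool_pos']),s['wrist_force'])
p,d=read_camera('side'); analyse('side',p,d);c=p[150:400,240:460]; cv2.imwrite('pics/side6.png',cv2.resize(c,None,fx=2.4,fy=2.4,interpolation=cv2.INTER_CUBIC))
E
```

```text
time: 4.55
tool_pos: [0.5686, -0.0083, -0.0082]
tcp_rot: [0.99, 1.334, -0.99]
wrist_force: [-0.5, 0.2, -0.7]
width: 0.59
time: 5.22
tool_pos: [0.5622, 0.0125, -0.0082]
tcp_rot: [0.99, 1.334, -0.99]
wrist_force: [-0.6, 0.1, -0.1]
width: 0.588
[[-0.03739058 -0.00082809 -0.00822703]] [-0.6194592   0.12530429 -0.07255383]
side pad x pct [0.1004 0.1022 0.1048 0.1075 0.1096] 159
side tube x, skew [-0.0049 -0.0218] rms 0.002 y ext [-0.0474  0.0522] 2056
side tab x [0.0252 0.0468] y [0.0979 0.1074] z [0.046  0.0685] 190
side bar x [0.0081 0.047 ] y [0.0555 0.1072] z [0.0103 0.0388] 364
```

View pics/side6.png

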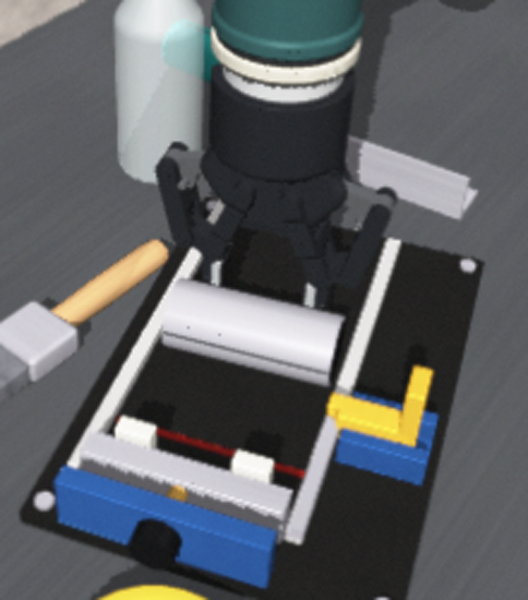

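The tube is rolling (its seam line moved to the front) and is now at x = -5 mm, square. I'll continue, easing down before the stop.

```bash
python3 -m creep '[[105,[-0.8,2.6,0],0],[105,[-0.8,2.6,0],0],[105,[-0.8,2.6,0],0],[105,[-0.8,2.6,0],0],[105,[-0.8,2.6,0],0],[105,[-0.8,2.6,0],0],[105,[-0.8,2.6,0],0],[105,[-0.8,2.6,0],0]]'
python3 -m creep '[[105,[-0.8,2.6,0],0],[105,[-0.8,2.6,0],0],[105,[-0.8,2.6,0],0],[105,[-0.8,2.6,0],0],[105,[-0.6,2.1,0],0],[105,[-0.6,2,0],0],[105,[-0.5,1.7,0],0],[105,[-0.4,1.4,0],0]]'
python3 - <<'E'
from h import *
s=read_state(); print(tojig(s['tool_pos']),s['wrist_force'])
p,d=read_camera('side'); analyse('side',p,d)
E
```

```text
time: 5.93
tool_pos: [0.5558, 0.0333, -0.0082]
tcp_rot: [0.99, 1.334, -0.99]
wrist_force: [1.1, -0.9, 0.6]
width: 0.585
time: 6.6
tool_pos: [0.5505, 0.0508, -0.0082]
tcp_rot: [0.99, 1.334, -0.99]
wrist_force: [-1.1, 0.7, 0.4]
width: 0.591
[[ 0.00270235 -0.00072246 -0.00823355]] [-1.14342778  0.72042962  0.37817647]
side pad x pct [0.1005 0.1023 0.105  0.1074 0.1094] 160
side tube x, skew [ 0.0351 -0.0193] rms 0.0022 y ext [-0.0467  0.053 ] 2302
side tab x [0.0258 0.0469] y [0.0979 0.1075] z [0.0464 0.0681] 192
side bar x [0.0079 0.0467] y [0.0556 0.1073] z [0.0105 0.0388] 360
```

```bash
python3 -m creep '[[105,[-0.4,1.4,0],0],[105,[-0.4,1.4,0],0],[105,[-0.4,1.4,0],0],[105,[-0.4,1.4,0],0],[105,[-0.4,1.4,0],0],[105,[-0.4,1.4,0],0],[105,[-0.4,1.4,0],0],[105,[-0.4,1.4,0],0]]'
python3 -m creep '[[105,[-0.4,1.4,0],0],[105,[-0.4,1.4,0],0],[105,[-0.4,1.4,0],0],[105,[-0.4,1.4,0],0],[105,[-0.4,1.3,0],0],[105,[-0.3,1.1,0],0],[105,[-0.3,1,0],0],[105,[-0.2,0.8,0],0]]'
python3 - <<'E'
from h import *
s=read_state(); print(tojig(s['tool_pos']),s['wrist_force']@EX)
p,d=read_camera('side'); analyse('side',p,d)
E
```

```text
time: 7.32
tool_pos: [0.5474, 0.0619, -0.0082]
tcp_rot: [0.99, 1.334, -0.99]
wrist_force: [-0.5, 0.7, -0.1]
width: 0.586
time: 7.98
tool_pos: [0.5445, 0.0717, -0.0082]
tcp_rot: [0.99, 1.334, -0.99]
wrist_force: [0.4, 0.8, 0.1]
width: 0.588
[[ 0.02447672 -0.00104476 -0.00824449]] 0.62135971979629
side pad x pct [0.0753 0.0768 0.079  0.1045 0.1086] 314
side tube x, skew [ 0.0568 -0.0226] rms 0.0019 y ext [-0.0462  0.0534] 2427
side tab x [0.0255 0.047 ] y [0.0979 0.1075] z [0.0462 0.0683] 189
side bar x [0.0097 0.0468] y [0.0554 0.1072] z [0.0105 0.0391] 360
```

```bash
python3 -m creep '[[105,[-0.2,0.8,0],0],[105,[-0.2,0.8,0],0],[105,[-0.2,0.8,0],0],[105,[-0.2,0.8,0],0],[105,[-0.2,0.8,0],0],[105,[-0.2,0.7,0],0],[105,[-0.2,0.6,0],0],[105,[-0.1,0.5,0],0]]'
python3 -m creep '[[105,[-0.1,0.5,0],0],[105,[-0.1,0.5,0],0],[105,[-0.1,0.5,0],0],[105,[-0.1,0.4,0],0],[105,[-0.1,0.4,0],0],[105,[-0.1,0.4,0],0],[105,[-0.1,0.3,0],0],[105,[-0.1,0.3,0],0]]'
python3 - <<'E'
from h import *
s=read_state(); print(tojig(s['tool_pos']),s['wrist_force']@EX)
p,d=read_camera('side'); analyse('side',p,d)
E
```

```text
time: 8.7
tool_pos: [0.543, 0.0775, -0.0082]
tcp_rot: [0.99, 1.334, -0.99]
wrist_force: [-0.1, 0.2, -0.2]
width: 0.59
time: 9.37
tool_pos: [0.5423, 0.0807, -0.0082]
tcp_rot: [0.99, 1.334, -0.99]
wrist_force: [0.4, 0.0, -0.2]
width: 0.591
[[ 0.03372803 -0.00152996 -0.0082035 ]] -0.1009210740563504
side pad x pct [0.0849 0.1005 0.1035 0.1065 0.1092] 188
side tube x, skew [ 0.066  -0.0224] rms 0.0019 y ext [-0.0462  0.0535] 2352
side tab x [0.0256 0.047 ] y [0.0979 0.1075] z [0.0461 0.068 ] 191
side bar x [0.0087 0.0467] y [0.0555 0.1073] z [0.0105 0.0387] 353
```

```bash
python3 -m creep '[[105,[-0.1,0.2,0],0],[105,[-0.1,0.2,0],0],[105,[-0.1,0.2,0],0],[105,[-0.1,0.2,0],0],[105,[-0.1,0.2,0],0],[105,[-0.1,0.2,0],0],[105,[-0.1,0.2,0],0],[105,[-0.1,0.2,0],0]]'
python3 -m creep '[[105,[0,0.2,0],0],[105,[0,0.2,0],0],[105,[-0.1,0.2,0],0],[105,[0,0.2,0],0],[105,[0,0.2,0],0],[105,[0,0.1,0],0],[105,[0,0.1,0],0],[105,[0,0.1,0],0]]'
python3 - <<'E'
from h import *
s=read_state(); print(tojig(s['tool_pos']),s['wrist_force']@EX)
p,d=read_camera('side'); analyse('side',p,d)
E
```

```text
time: 10.08
tool_pos: [0.5415, 0.0823, -0.0082]
tcp_rot: [0.99, 1.334, -0.99]
wrist_force: [-0.5, -0.7, -0.2]
width: 0.591
time: 10.75
tool_pos: [0.5414, 0.0835, -0.0082]
tcp_rot: [0.99, 1.334, -0.99]
wrist_force: [0.3, -1.3, 1.0]
width: 0.584
[[ 0.03669847 -0.00145878 -0.00823875]] -1.343384371943519
side pad x pct [0.1006 0.1022 0.1052 0.1075 0.1096] 155
side tube x, skew [ 0.0689 -0.0217] rms 0.002 y ext [-0.046   0.0537] 2239
side tab x [0.0252 0.0469] y [0.0979 0.1074] z [0.0462 0.0682] 188
side bar x [-0.0002  0.0468] y [0.0556 0.1073] z [0.0108 0.0389] 355
```

```bash
python3 -m creep '[[105,[0,0.1,0],0],[105,[0,0.1,0],0],[105,[0,0.1,0],0],[105,[0,0.1,0],0],[105,[0,0,0],0],[105,[0,0,0],0],[105,[0,0,0],0],[105,[0,0,0],0]]'
python3 -c "
from h import *
s=read_state(); print(tojig(s['tool_pos']),s['wrist_force']@EX)"
```

```text
time: 11.47
tool_pos: [0.5414, 0.084, -0.0082]
tcp_rot: [0.99, 1.334, -0.99]
wrist_force: [-0.5, -0.9, 0.1]
width: 0.586
[[ 0.03708562 -0.00159013 -0.00821737]] -0.6674794005874609
```

```bash
python3 -m creep '[[105,[0,0.1,0],0],[105,[0,0.1,0],0],[105,[0,0.1,0],0],[105,[-0.1,0.1,0],0],[105,[0,0.1,0],0],[105,[0,0.1,0],0],[105,[0,0,0],0],[105,[0,0,0],0]]'
python3 -c "
from h import *
s=read_state(); print(tojig(s['tool_pos']),s['wrist_force']@EX)"
```

```text
time: 12.13
tool_pos: [0.5413, 0.0846, -0.0082]
tcp_rot: [0.99, 1.334, -0.99]
wrist_force: [-0.4, -0.9, 1.1]
width: 0.59
[[ 0.03774173 -0.0016851  -0.00821241]] -0.7479563743359684
```

```bash
python3 -m creep '[[105,[0,0.1,0],0],[105,[0,0.1,0],0],[105,[0,0.1,0],0],[105,[-0.1,0.1,0],0],[105,[0,0.1,0],0],[105,[0,0.1,0],0],[105,[0,0,0],0],[105,[0,0,0],0]]'
python3 -c "
from h import *
s=read_state(); print(tojig(s['tool_pos']),s['wrist_force']@EX)
p,d=read_camera('side'); analyse('side',p,d)
p,d=read_camera('scene'); analyse('scene',p,d);c=p[120:280,240:450]; cv2.imwrite('pics/scene7.png',cv2.resize(c,None,fx=3.5,fy=3.5,interpolation=cv2.INTER_CUBIC))"
```

```text
time: 12.8
tool_pos: [0.5412, 0.0849, -0.0082]
tcp_rot: [0.99, 1.334, -0.99]
wrist_force: [-0.7, -3.5, 0.9]
width: 0.587
[[ 0.0380773  -0.00170952 -0.00821203]] -3.1443619121046718
side pad x pct [0.0999 0.1018 0.1044 0.107  0.1092] 148
side tube x, skew [ 0.0696 -0.0014] rms 0.002 y ext [-0.0466  0.0533] 2144
side tab x [0.0255 0.0468] y [0.0979 0.1074] z [0.0462 0.068 ] 184
side bar x [0.0072 0.0466] y [0.0556 0.1073] z [0.0109 0.0388] 348
scene pad x pct [0.0897 0.1001 0.1039 0.1067 0.1091] 61
scene tube x, skew [ 0.0674 -0.0106] rms 0.0055 y ext [-0.0499  0.0501] 570
scene tab x [0.017  0.0289] y [0.0114 0.1004] z [0.0462 0.117 ] 40
scene bar x [0.0245 0.0295] y [0.0591 0.1003] z [0.0305 0.0396] 19
```

View pics/scene7.png

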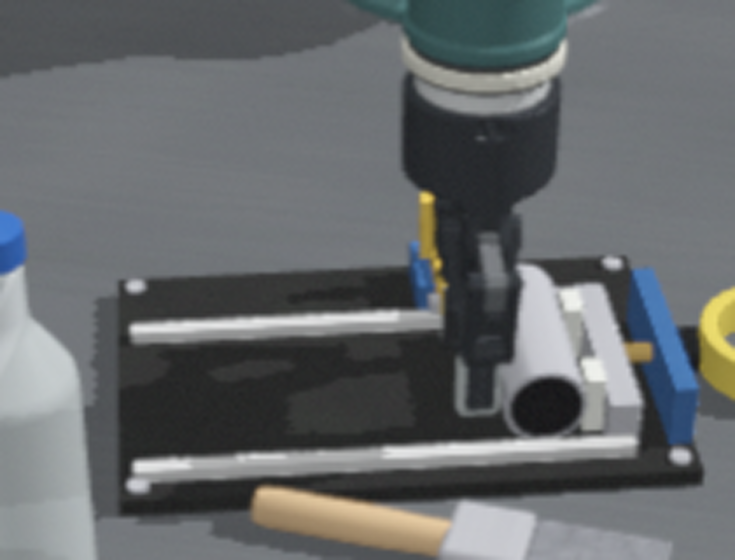

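The tube lies on both pads and has squared up (skew 0.001), with about 3 N so far. I'll press a touch more and hold.

```bash
python3 -m creep '[[105,[0,0.1,0],0],[105,[0,0,0],0],[105,[0,0.1,0],0],[105,[0,0,0],0],[105,[0,0,0],0],[105,[0,0,0],0],[105,[0,0,0],0],[105,[0,0,0],0]]'
python3 -c "
from h import *
s=read_state(); print(tojig(s['tool_pos']),s['wrist_force']@EX)"
```

```text
time: 13.57
tool_pos: [0.5412, 0.0851, -0.0082]
tcp_rot: [0.989, 1.334, -0.99]
wrist_force: [0.2, -6.0, 1.2]
width: 0.591
[[ 0.03819121 -0.00173255 -0.00821238]] -5.820679315191625
```

About 6 N. I'll hold it there for one call and check that it stays.

```bash
python3 -m creep '[[105,[0,0,0],0],[105,[0,0,0],0],[105,[0,0,0],0],[105,[0,0,0],0],[105,[0,0,0],0],[105,[0,0,0],0],[105,[0,0,0],0],[105,[0,0,0],0]]'
```

```text
time: 14.23
tool_pos: [0.5412, 0.085, -0.0082]
tcp_rot: [0.99, 1.334, -0.99]
wrist_force: [-0.3, -4.8, 0.5]
width: 0.591
```

Held at 5 to 6 N for over 0.6 s. Now I'll back off slowly, then faster.

```bash
python3 -m creep '[[105,[0,-0.1,0],0],[105,[0,-0.1,0],0],[105,[0,-0.1,0],0],[105,[0,-0.1,0],0],[105,[0,-0.1,0],0],[105,[0,-0.1,0],0],[105,[0.1,-0.2,0],0],[105,[0.1,-0.3,0],0]]'
python3 -m creep '[[105,[0.1,-0.5,0],0],[105,[0.3,-1,0],0],[105,[0.5,-1.5,0],0],[105,[0.6,-2,0],0],[105,[0.9,-3,0],0],[105,[1.2,-4,0],0],[105,[1.2,-4,0],0],[105,[1.2,-4,0],0]]'
python3 -c "
from h import *
s=read_state(); print(tojig(s['tool_pos']),s['wrist_force']@EX)
p,d=read_camera('side'); analyse('side',p,d);c=p[150:400,240:460]; cv2.imwrite('pics/side8.png',cv2.resize(c,None,fx=2.4,fy=2.4,interpolation=cv2.INTER_CUBIC))"
```

```text
time: 14.9
tool_pos: [0.5413, 0.0849, -0.0083]
tcp_rot: [0.991, 1.335, -0.99]
wrist_force: [0.1, 0.2, -0.3]
width: 0.589
time: 15.57
tool_pos: [0.5476, 0.0638, -0.0082]
tcp_rot: [0.99, 1.334, -0.99]
wrist_force: [0.5, 0.2, 0.6]
width: 0.59
[[ 0.0159939  -0.00166011 -0.00819924]] 0.08632231713072411
side pad x pct [0.1005 0.1022 0.1053 0.1074 0.1091] 153
side tube x, skew [0.0693 0.0014] rms 0.0066 y ext [-0.0464  0.0533] 2192
side tab x [0.026  0.0467] y [0.0979 0.1075] z [0.0459 0.0682] 191
side bar x [0.0068 0.0468] y [0.0554 0.1072] z [0.0108 0.0388] 346
```

View pics/side8.png

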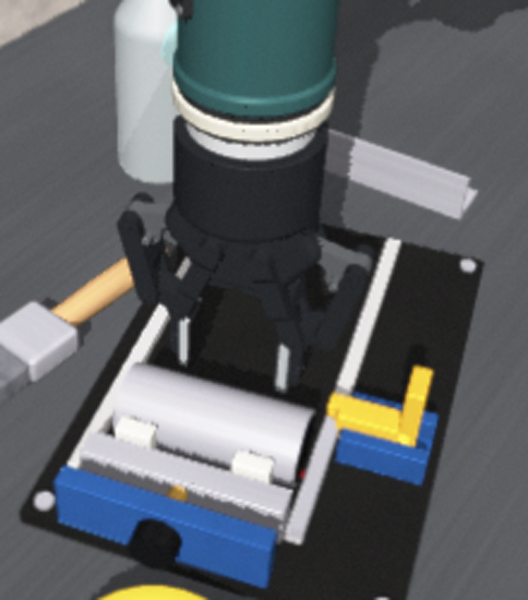

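The tube stayed at x = 69.3 mm, square. Now I'll lift, shut the fingers and go round outside the tab.

```bash
python3 -m creep '[[105,[0.6,-2,8],0],[105,[0,0,15],0],[105,[0,0,18],0],[105,[0,0,18],0],[255,[0,0,18],0],[255,[0,0,18],0],[255,[0,0,15],0],[255,[0,0,8],0]]'
python3 -m creep '[[255,[-19,-3,0],0],[255,[-19,-3,0],0],[255,[-19,-3,0],0],[255,[-19,-3,0],0],[255,[-19,-3,0],0],[255,[-19,-3,0],0],[255,[-19,-3,0],0],[255,[-19,-3,0],0]]'
python3 - <<'E'
from h import *
s=read_state(); print(tojig(s['tool_pos']),s['width'])
t=fromjig([.0343,.15,0]); print(t, (t-s['tool_pos'])*1000)
C=cal('wrist');p,d=read_camera('wrist');analyse('wrist',p,d,C); cv2.imwrite('pics/w9.png',p)
q,uv,c=cloud('wrist',p,d,C); k=(uv[:,1]>230)&(abs(uv[:,0]-326)<60)&(q[:,2]>.09)
for a,b in zip(uv[k&(uv[:,0]==310)][::12],q[k&(uv[:,0]==310)][::12]): print(a,b.round(4))
t=q[k&(q[:,2]<.15)]; print(t[:,2].min() if len(t) else None, np.percentile(t,[1,99],axis=0) if len(t) else '')
p,d=read_camera('side'); analyse('side',p,d); cv2.imwrite('pics/s9.png',p)
E
```

```text
time: 16.28
tool_pos: [0.5495, 0.0623, 0.1128]
tcp_rot: [0.992, 1.331, -0.987]
wrist_force: [0.2, 0.4, -0.2]
width: 0.026
time: 16.95
tool_pos: [0.3947, 0.0381, 0.1096]
tcp_rot: [0.99, 1.334, -0.99]
wrist_force: [-1.0, -0.8, 0.2]
width: 0.004
[[0.03566666 0.15204927 0.10962242]] 0.004394768346915
[[0.39709344 0.03740632 0.        ]] [[   2.35716268   -0.71487312 -109.62242405]]
wrist pad x pct [0.0895 0.1016 0.1044 0.1073 0.1094] 814
wrist tube x, skew [ 0.0694 -0.0002] rms 0.0015 y ext [-0.0461  0.0534] 8612
wrist tab x [0.0247 0.0453] y [0.0994 0.1083] z [0.0455 0.0645] 190
wrist bar x [0.0235 0.0459] y [0.048  0.1083] z [0.0077 0.0393] 141
[310 302] [0.0466 0.159  0.1463]
[310 315] [0.0469 0.1585 0.1573]
[310 327] [0.0466 0.1582 0.1653]
[310 339] [0.0481 0.1577 0.175 ]
[310 351] [0.0474 0.1575 0.1805]
[310 363] [0.048  0.1572 0.1872]
[310 375] [0.0516 0.1567 0.1971]
[310 387] [0.0501 0.1566 0.1999]
[310 399] [0.0467 0.1566 0.2002]
[310 411] [0.044  0.1566 0.2015]
[310 423] [0.0461 0.1563 0.2075]
[310 435] [0.0466 0.1561 0.2116]
[310 447] [0.0471 0.1559 0.2153]
[310 459] [0.0464 0.1558 0.2177]
[310 471] [0.0469 0.1557 0.2209]
0.1344454478712658 [[0.04193816 0.13926432 0.13514258]
 [0.04725545 0.16554643 0.14984715]]
side pad x pct [0.1003 0.1022 0.1051 0.1076 0.1097] 152
side tube x, skew [ 0.0699 -0.0001] rms 0.0009 y ext [-0.0465  0.0533] 2030
side tab x [0.0258 0.0471] y [0.0979 0.1074] z [0.0464 0.0682] 191
side bar x [0.0068 0.0469] y [0.0554 0.1072] z [0.0108 0.0388] 347
```

View pics/w9.png

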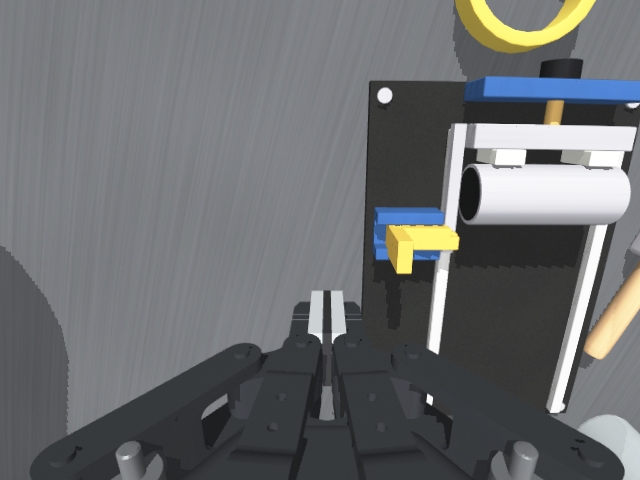

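View pics/s9.png

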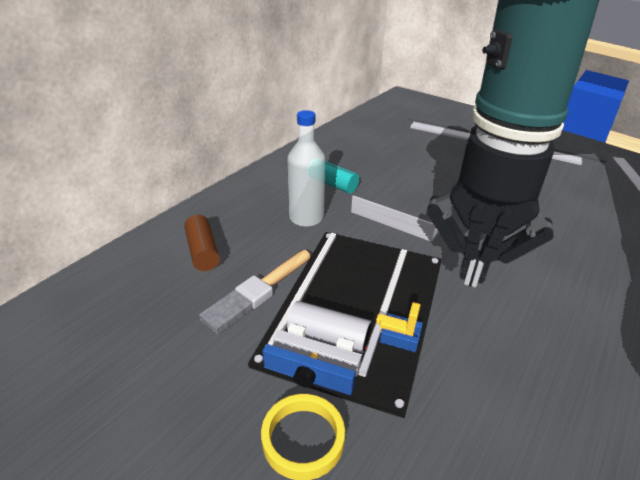

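The picture shows the tube seated against the pads at (548,193), the tab at (400,250), and the shut fingers at (327,310) outside the tab. I'll lower beside it.

```bash
python3 -m creep '[[255,[0.3,-1,-11],0],[255,[0,0,-11],0],[255,[0,0,-11],0],[255,[0,0,-11],0],[255,[0,0,-11],0],[255,[0,0,-11],0],[255,[0,0,-11],0],[255,[0,0,-10],0]]'
python3 - <<'E'
from h import *
s=read_state(); print(tojig(s['tool_pos']),s['wrist_force'])
p,d=read_camera('side'); cv2.imwrite('pics/s10.png',cv2.resize(p[200:400,330:570],None,fx=3,fy=3,interpolation=cv2.INTER_CUBIC))
p,d=read_camera('scene'); cv2.imwrite('pics/c10.png',cv2.resize(p[100:260,270:470],None,fx=3.5,fy=3.5,interpolation=cv2.INTER_CUBIC))
E
```

```text
time: 17.72
tool_pos: [0.3972, 0.0374, 0.0223]
tcp_rot: [0.99, 1.334, -0.99]
wrist_force: [0.3, -0.3, -0.3]
width: -0.003
[[0.03423913 0.14986544 0.02228651]] [ 0.32508305 -0.29213675 -0.27369867]
```

View pics/s10.png

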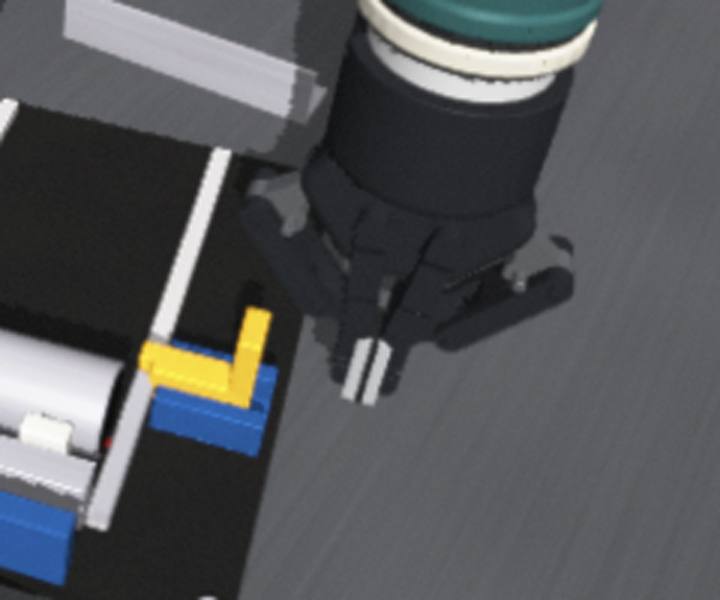

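View pics/c10.png

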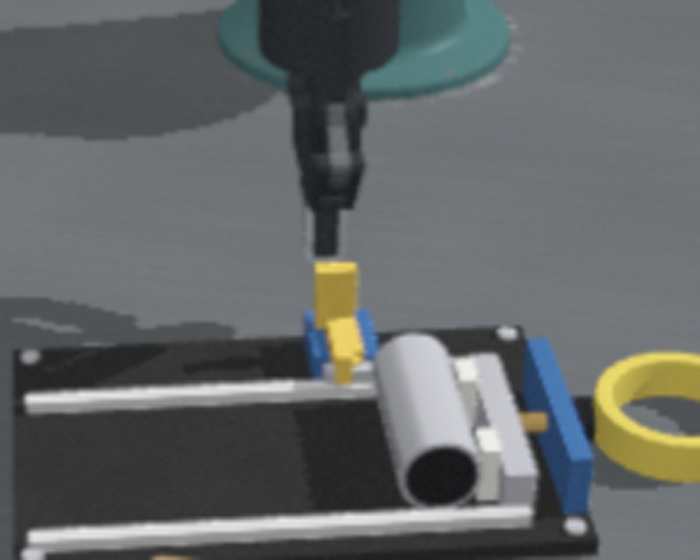

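Run:
```python
from h import *
def ip(n,uv,ax,v):
    e,s,M=rays(n,[uv]); d=(s@M.T)@J.T; e=tojig(e)[0]; return (e+d*((v-e[ax])/d[:,ax])[:,None]).round(4)
print(ip('side',(450,334.3),0,.045),ip('side',(443.5,333),0,.045),ip('scene',(362.9,172.9),1,.14))
```

```text
[[0.045  0.152  0.0489]] [[0.045  0.1441 0.0481]] [[0.0342 0.14   0.0497]]
```

Run:
```python
from h import *
s=read_state(); t=tojig(s['tool_pos'])[0]
C=cal('wrist');p,d=read_camera('wrist');q,uv,c=cloud('wrist',p,d,C)
p2,d2=read_camera('side');q2,_,_=cloud('side',p2,d2)
for nm,Q in(('w',q),('s',q2)):
    o=Q-t; k=(abs(o[:,0])<.03)&(o[:,2]>.018)&(o[:,2]<.12)&(abs(o[:,1])<.09); o=o[k]
    for a in np.arange(-.08,.081,.01):
        m=abs(o[:,1]-a)<.005
        if m.sum()>3: print(nm,a.round(3),'zmin over tcp',np.percentile(o[m,2],2).round(4),m.sum())
```

```text
w -0.06 zmin over tcp 0.1011 1149
w -0.05 zmin over tcp 0.0239 5387
w -0.04 zmin over tcp 0.0227 7298
w -0.03 zmin over tcp 0.071 4486
w -0.02 zmin over tcp 0.0659 3572
w -0.01 zmin over tcp 0.0357 7107
w -0.0 zmin over tcp 0.0309 6720
w 0.01 zmin over tcp 0.035 7206
w 0.02 zmin over tcp 0.0659 3514
w 0.03 zmin over tcp 0.0712 4456
w 0.04 zmin over tcp 0.0787 6310
w 0.05 zmin over tcp 0.0914 3925
w 0.06 zmin over tcp 0.1017 1115
s -0.06 zmin over tcp 0.1053 121
s -0.05 zmin over tcp 0.0212 391
s -0.04 zmin over tcp 0.0321 260
s -0.03 zmin over tcp 0.0721 244
s -0.02 zmin over tcp 0.0687 251
s -0.01 zmin over tcp 0.0328 420
s -0.0 zmin over tcp 0.0296 473
s 0.01 zmin over tcp 0.0334 405
s 0.02 zmin over tcp 0.0681 239
s 0.03 zmin over tcp 0.0727 297
s 0.04 zmin over tcp 0.0823 295
s 0.05 zmin over tcp 0.095 214
s 0.06 zmin over tcp 0.109 89
```

```bash
python3 -m creep '[[255,[2.7,0.8,-1],0],[255,[2.7,0.8,-1],0],[255,[2.7,0.8,-1],0],[255,[2.7,0.8,-1],0],[255,[2.7,0.8,-1],0],[255,[2.7,0.8,-1],0],[255,[2.7,0.8,0],0],[255,[2.4,0.7,0],0]]'
python3 -c "
from h import *
s=read_state(); print(tojig(s['tool_pos']),s['wrist_force']@EY)"
python3 -m creep '[[255,[1.9,0.6,0],0],[255,[1.9,0.6,0],0],[255,[1.9,0.6,0],0],[255,[1.9,0.6,0],0],[255,[1.9,0.6,0],0],[255,[1.9,0.6,0],0],[255,[1.9,0.6,0],0],[255,[1.9,0.6,0],0]]'
python3 - <<'E'
from h import *
s=read_state(); print(tojig(s['tool_pos']),s['wrist_force']@EY)
p,d=read_camera('side'); analyse('side',p,d); cv2.imwrite('pics/s11.png',cv2.resize(p[200:400,280:520],None,fx=3,fy=3,interpolation=cv2.INTER_CUBIC))
E
```

```text
time: 18.58
tool_pos: [0.4178, 0.0437, 0.0167]
tcp_rot: [0.99, 1.334, -0.99]
wrist_force: [-0.3, 0.0, -0.3]
width: -0.0
[[0.03431697 0.12832212 0.01669943]] 0.3160654527289531
time: 19.25
tool_pos: [0.4325, 0.0483, 0.0166]
tcp_rot: [0.989, 1.335, -0.991]
wrist_force: [-3.2, -1.9, 1.0]
width: 0.004
[[0.03445275 0.11295601 0.01664019]] 3.572637377202594
side pad x pct [0.1003 0.1018 0.1043 0.1071 0.1093] 153
side tube x, skew [ 0.0698 -0.0029] rms 0.0009 y ext [-0.0465  0.0533] 2041
side tab x [0.0263 0.0468] y [0.0893 0.0994] z [0.0455 0.0825] 194
side bar x [0.0101 0.0467] y [0.05   0.0985] z [0.0105 0.0387] 368
```

View pics/s11.png

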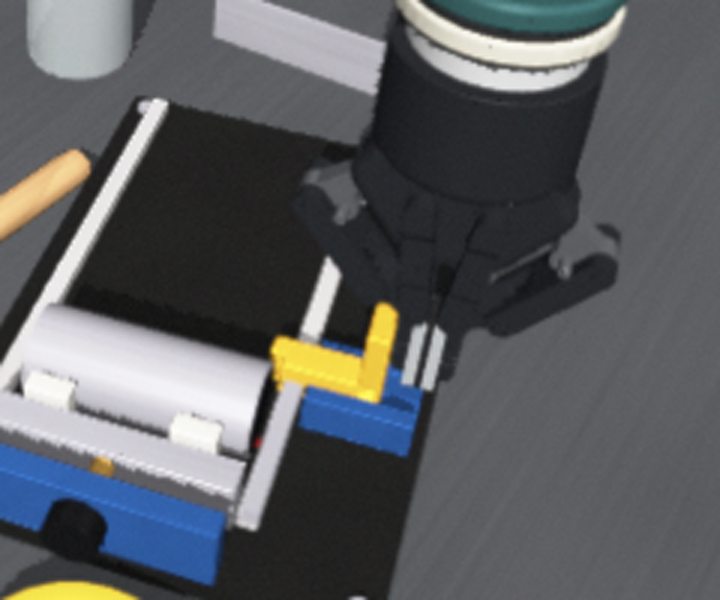

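The keeper slides at about 3.5 N, with the bar passing clear behind the tube.

```bash
python3 -m creep '[[255,[1.9,0.6,0],0],[255,[1.9,0.6,0],0],[255,[1.9,0.6,0],0],[255,[1.9,0.6,0],0],[255,[1.9,0.6,0],0],[255,[1.9,0.6,0],0],[255,[1.9,0.6,0],0],[255,[1.9,0.6,0],0]]'
python3 -c "
from h import *
s=read_state(); print(tojig(s['tool_pos']),s['wrist_force']@J.T)
p,d=read_camera('side'); analyse('side',p,d)"
python3 -m creep '[[255,[1.9,0.6,0],0],[255,[1.9,0.6,0],0],[255,[1.9,0.5,0],0],[255,[1.5,0.4,0],0],[255,[1.5,0.4,0],0],[255,[1.3,0.4,0],0],[255,[1,0.3,0],0],[255,[0.7,0.2,0],0]]'
python3 - <<'E'
from h import *
s=read_state(); print(tojig(s['tool_pos']),s['wrist_force']@J.T)
p,d=read_camera('side'); analyse('side',p,d); cv2.imwrite('pics/s12.png',cv2.resize(p[200:400,260:500],None,fx=3,fy=3,interpolation=cv2.INTER_CUBIC))
E
```

```text
time: 19.97
tool_pos: [0.4481, 0.0531, 0.0167]
tcp_rot: [0.99, 1.334, -0.99]
wrist_force: [-1.6, -3.7, -1.2]
width: 0.002
[[0.03455794 0.09664818 0.01666073]] [-3.08307617  2.6024696  -1.17040082]
side pad x pct [0.1002 0.1021 0.105  0.1077 0.1093] 159
side tube x, skew [ 0.0698 -0.0021] rms 0.0009 y ext [-0.0465  0.0533] 2033
side tab x [0.0265 0.0471] y [0.0739 0.0832] z [0.0454 0.0677] 177
side bar x [-0.005   0.0468] y [0.0342 0.0824] z [0.01   0.0385] 385
time: 20.68
tool_pos: [0.4597, 0.0567, 0.0167]
tcp_rot: [0.99, 1.334, -0.99]
wrist_force: [-2.5, -1.6, -0.0]
width: 0.001
[[0.0346919  0.08448193 0.01669971]] [-0.78055122  2.80334668 -0.04872557]
side pad x pct [0.1002 0.1021 0.105  0.1078 0.1095] 163
side tube x, skew [ 0.0699 -0.0029] rms 0.0009 y ext [-0.0468  0.0533] 2028
side tab x [0.0275 0.0475] y [0.0616 0.0713] z [0.0458 0.0724] 183
side bar x [0.0014 0.0467] y [0.022  0.0701] z [0.0104 0.0382] 363
```

View pics/s12.png

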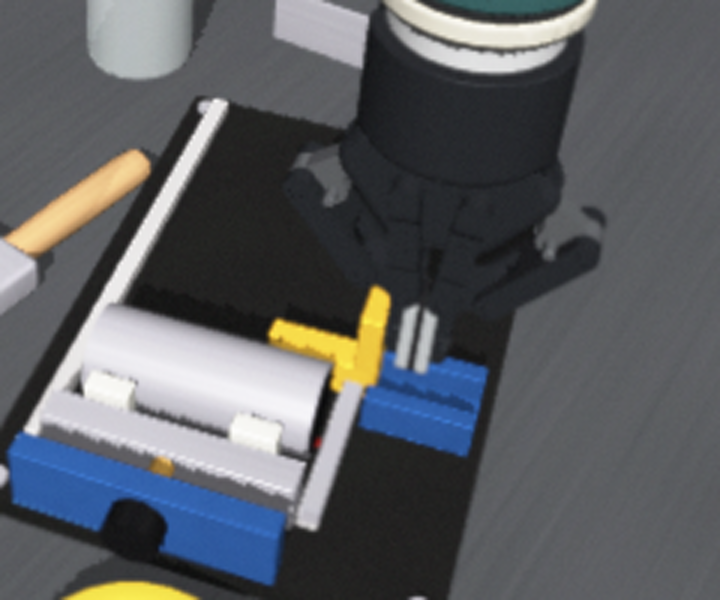

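```bash
python3 -m creep '[[255,[0.9,0.3,0],0],[255,[0.9,0.3,0],0],[255,[0.9,0.3,0],0],[255,[0.9,0.3,0],0],[255,[0.9,0.3,0],0],[255,[0.9,0.3,0],0],[255,[0.6,0.2,0],0],[255,[0.6,0.2,0],0]]'
python3 -c "
from h import *
s=read_state(); print(tojig(s['tool_pos']),s['wrist_force']@J.T)"
python3 -m creep '[[255,[0.3,0.1,0],0],[255,[0.3,0.1,0],0],[255,[0.3,0.1,0],0],[255,[0.3,0.1,0],0],[255,[0.3,0.1,0],0],[255,[0.3,0.1,0],0],[255,[0,0,0],0],[255,[0,0,0],0]]'
python3 - <<'E'
from h import *
s=read_state(); print(tojig(s['tool_pos']),s['wrist_force']@J.T)
p,d=read_camera('side'); analyse('side',p,d)
E
```

```text
time: 21.4
tool_pos: [0.465, 0.0584, 0.0166]
tcp_rot: [0.988, 1.336, -0.992]
wrist_force: [-7.9, -5.3, 5.4]
width: 0.002
[[0.03467763 0.07889104 0.0166277 ]] [-2.81215047  9.07585326  5.41481794]
time: 22.07
tool_pos: [0.465, 0.0583, 0.0166]
tcp_rot: [0.986, 1.338, -0.995]
wrist_force: [-12.2, -6.2, 8.8]
width: -0.001
[[0.03467681 0.07895305 0.01661395]] [-2.39452342 13.49165259  8.79489235]
side pad x pct [0.1003 0.1024 0.1051 0.1077 0.1096] 153
side tube x, skew [ 0.0698 -0.0006] rms 0.0009 y ext [-0.0464  0.0533] 2031
side tab x [0.0264 0.0472] y [0.056  0.0657] z [0.046  0.0674] 173
side bar x [-0.0046  0.0468] y [0.0167 0.0634] z [0.0099 0.0385] 336
```

Motion stopped at 13 N with an upward component, but the travel measures about 42 mm, so I need to see whether this is the end stop.

Run:
```python
from h import *
p,d=read_camera('side'); cv2.imwrite('pics/s13.png',cv2.resize(p[250:370,330:450],None,fx=5,fy=5,interpolation=cv2.INTER_CUBIC))
C=cal('wrist');p,d=read_camera('wrist'); analyse('wrist',p,d,C); cv2.imwrite('pics/w13.png',p)
p,d=read_camera('scene'); analyse('scene',p,d); cv2.imwrite('pics/c13.png',cv2.resize(p[140:260,330:450],None,fx=5,fy=5,interpolation=cv2.INTER_CUBIC))
```

```text
wrist pad x pct [0.0893 0.1018 0.1045 0.1073 0.1094] 2130
wrist tube x, skew [0.069  0.0005] rms 0.0015 y ext [-0.0458  0.0531] 21972
wrist tab x [0.0334 0.0469] y [0.0555 0.0656] z [0.0459 0.0817] 104
wrist bar x [0.0304 0.0464] y [0.0168 0.0655] z [0.0246 0.0368] 469
scene pad x pct [0.0897 0.1006 0.1044 0.1072 0.1095] 69
scene tube x, skew [ 0.0686 -0.0037] rms 0.0016 y ext [-0.0489  0.0523] 806
scene tab x [0.0238 0.0426] y [0.0514 0.0656] z [0.0453 0.0648] 105
scene bar x [0.0244 0.0437] y [0.0123 0.0572] z [0.0093 0.0395] 121
```

View pics/s13.png

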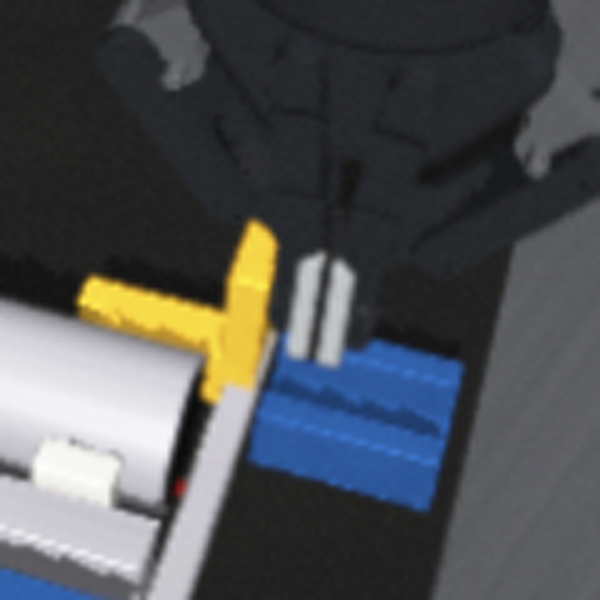

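View pics/w13.png

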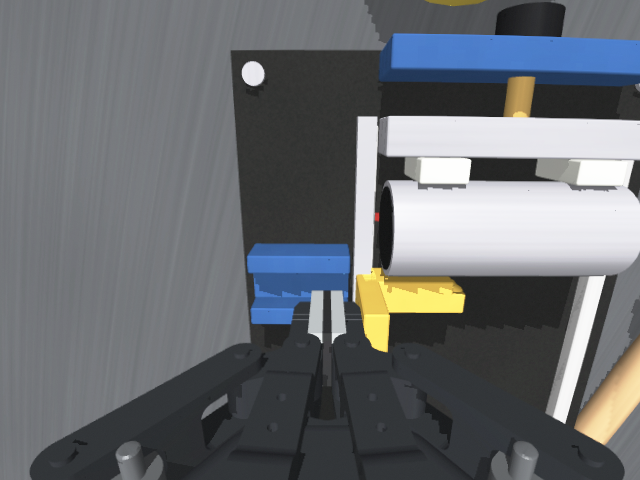

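View pics/c13.png

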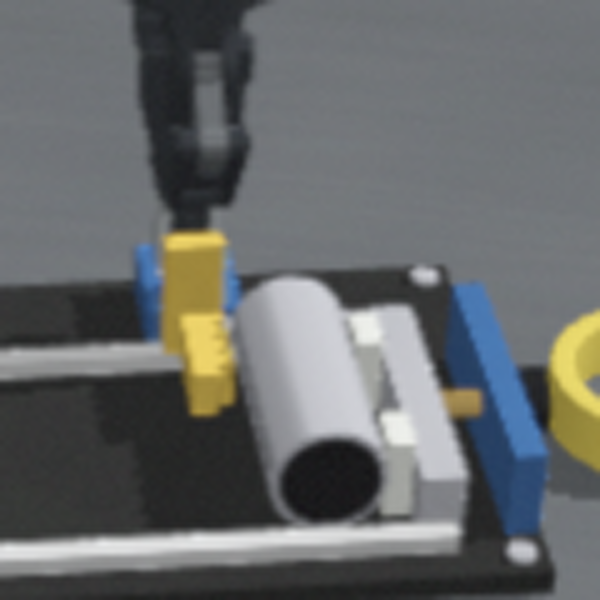

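All three views put the tab face at y ≈ 65.6 mm (home is 65). I'll back off, clear the view, and measure travel on a sharp feature.

```bash
python3 -m creep '[[255,[-0.5,-0.2,0],0],[255,[-1,-0.3,0],0],[255,[-2,-0.6,0],0],[255,[-4,-1.2,0],0],[255,[-6,-1.8,0],0],[255,[-8,-2.4,4],0],[255,[-10,-3,10],0],[255,[-10,-3,10],0]]'
python3 - <<'E'
from h import *
s=read_state(); print(tojig(s['tool_pos']),s['wrist_force']@J.T)
p,d=read_camera('side'); analyse('side',p,d); cv2.imwrite('pics/s14f.png',p); cv2.imwrite('pics/s14.png',cv2.resize(p[250:370,330:450],None,fx=5,fy=5,interpolation=cv2.INTER_CUBIC))
C=cal('wrist');pw,d=read_camera('wrist'); analyse('wrist',pw,d,C); cv2.imwrite('pics/w14f.png',pw)
def top(im):
    h=cv2.cvtColor(im,cv2.COLOR_BGR2HSV); m=cv2.inRange(h,(18,130,90),(35,255,255)); m[380:]=0; m[:,:370]=0
    if True:
        v,u=np.nonzero(m); r=v.min(); k=(v<r+5); return u[k].min(),u[k].max(),u[k].mean(),v[k].mean(),r
for f in('pics/s9.png','pics/s14f.png','pics/side0.png'):
    t=top(cv2.imread(f)); print(f,t,tojig(plane('side',[(t[2],t[3])],.066)),tojig(plane('side',[(t[0],t[3]),(t[1],t[3])],.066)))
E
```

```text
time: 22.93
tool_pos: [0.4256, 0.0468, 0.041]
tcp_rot: [0.99, 1.335, -0.99]
wrist_force: [0.5, 0.3, -0.2]
width: 0.001
[[0.03507181 0.1199492  0.04098521]] [ 0.11195306 -0.59186135 -0.20413184]
side pad x pct [0.1003 0.102  0.1048 0.1074 0.1095] 156
side tube x, skew [ 0.0698 -0.0022] rms 0.0009 y ext [-0.0466  0.0534] 2039
side tab x [0.0255 0.047 ] y [0.0561 0.0658] z [0.046  0.0679] 188
side bar x [-0.0048  0.0466] y [0.0168 0.0635] z [0.0103 0.0382] 337
wrist pad x pct [0.0894 0.1016 0.1042 0.1069 0.1093] 1133
wrist tube x, skew [ 0.0693 -0.0056] rms 0.0016 y ext [-0.0339  0.0535] 13238
wrist tab x [0.0256 0.0454] y [0.0562 0.0661] z [0.0455 0.0644] 564
wrist bar x [0.0261 0.0465] y [0.0174 0.0657] z [0.0234 0.0393] 648
pics/s9.png (np.int64(411), np.int64(420), np.float64(415.4146341463415), np.float64(304.3414634146341), np.int64(302)) [[0.02650723 0.10262177 0.066     ]] [[0.02844892 0.09734068 0.066     ]
 [0.02448976 0.10811653 0.066     ]]
pics/s14f.png (np.int64(378), np.int64(386), np.float64(382.02564102564105), np.float64(296.20512820512823), np.int64(294)) [[0.02725277 0.05949582 0.066     ]] [[0.02906249 0.05463867 0.066     ]
 [0.02546594 0.06429659 0.066     ]]
pics/side0.png (np.int64(411), np.int64(420), np.float64(415.4146341463415), np.float64(304.3414634146341), np.int64(302)) [[0.02650723 0.10262177 0.066     ]] [[0.02844892 0.09734068 0.066     ]
 [0.02448976 0.10811653 0.066     ]]
```

View pics/s14.png

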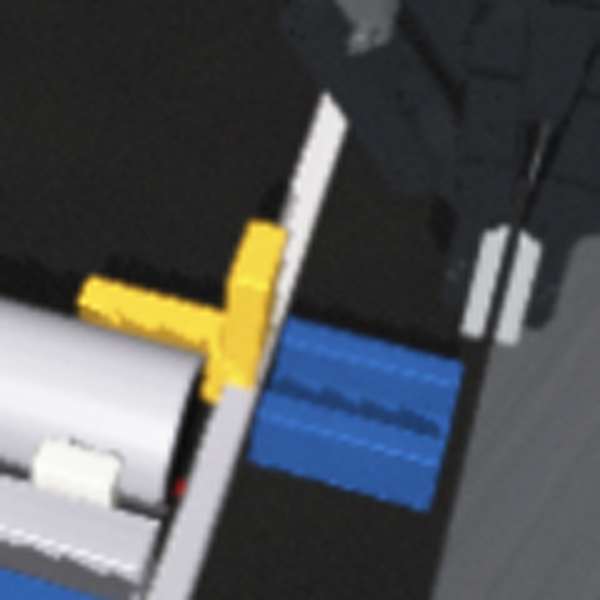

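View pics/w14f.png

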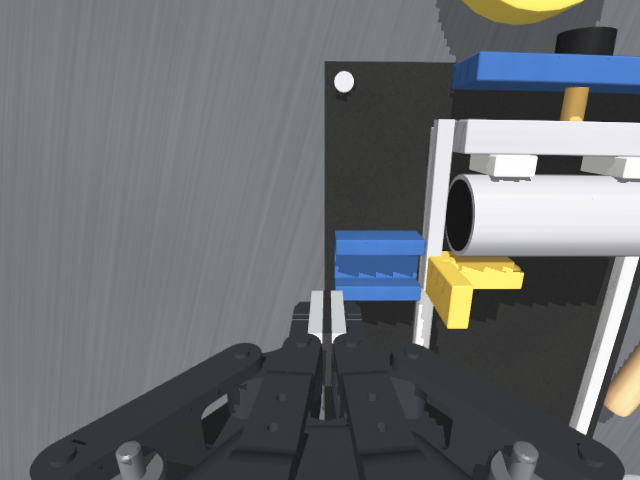

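Run:
```python
from h import *
a=cv2.imread('pics/w14f.png')[240:340,410:530]; b=cv2.imread('pics/w9.png')[200:290,370:470]
cv2.imwrite('pics/w14c.png',cv2.resize(a,None,fx=6,fy=6,interpolation=cv2.INTER_CUBIC)); cv2.imwrite('pics/w9c.png',cv2.resize(b,None,fx=6,fy=6,interpolation=cv2.INTER_CUBIC))
```

```text
(no output)
```

View pics/w14c.png

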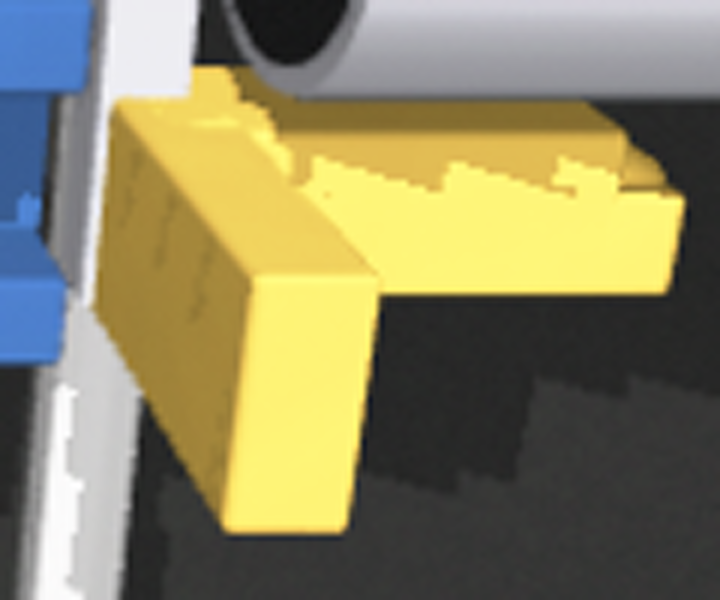

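View pics/w9c.png

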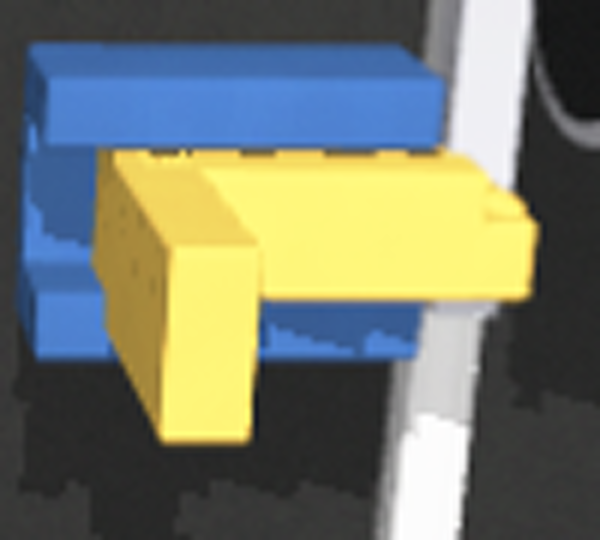

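Run:
```python
from h import *
s=read_state(); C=cal('wrist'); print(tojig(plane('wrist',[(452.2,286.3),(447.5,328.3)],.066,C)))
K,k1,e,M=C; e2=e+np.array([.3947,.0381,.1096])-s['tool_pos']; C2=(K,k1,e2,M)
print(tojig(plane('wrist',[(397.8,240.8),(396.7,273.3)],.066,C2)))
```

```text
[[0.04649783 0.06472892 0.066     ]
 [0.02553984 0.06452156 0.066     ]]
[[0.04688402 0.10842747 0.066     ]
 [0.02519696 0.10778561 0.066     ]]
```

Travel measures 43.1 to 43.8 mm, over 42 but less than the full 45. I'll press once more, with the fingers 5 mm higher, to be sure it's at its end stop.

```bash
python3 -m creep '[[255,[3,0.9,-5],0],[255,[4,1.2,-5],0],[255,[5,1.4,-5],0],[255,[5,1.4,-2],0],[255,[5,1.4,-2],0],[255,[5,1.4,0],0],[255,[4,1.2,0],0],[255,[3,0.9,0],0]]'
python3 -c "
from h import *
s=read_state(); print(tojig(s['tool_pos']),s['wrist_force']@J.T)"
```

```text
time: 23.7
tool_pos: [0.4615, 0.0569, 0.0217]
tcp_rot: [0.99, 1.334, -0.99]
wrist_force: [0.9, 0.2, 1.0]
width: -0.0
[[0.0343519  0.08273279 0.02170795]] [-0.04083651 -0.94870586  0.97647665]
```

```bash
python3 -m creep '[[255,[0.8,0.2,0],0],[255,[0.8,0.2,0],0],[255,[0.6,0.2,0],0],[255,[0.5,0.2,0],0],[255,[0.4,0.1,0],0],[255,[0.4,0.1,0],0],[255,[0.3,0.1,0],0],[255,[0,0,0],0]]'
python3 -c "
from h import *
s=read_state(); print(tojig(s['tool_pos']),s['wrist_force']@J.T)"
```

```text
time: 24.37
tool_pos: [0.4644, 0.0578, 0.0219]
tcp_rot: [0.99, 1.334, -0.99]
wrist_force: [-0.8, 0.3, -0.0]
width: -0.003
[[0.03433409 0.07963278 0.02185459]] [ 0.48375065  0.69753056 -0.03394567]
```

```bash
python3 -m creep '[[255,[0.4,0.1,0],0],[255,[0.4,0.1,0],0],[255,[0.4,0.1,0],0],[255,[0.4,0.1,0],0],[255,[0.3,0.1,0],0],[255,[0.3,0.1,0],0],[255,[0,0,0],0],[255,[0,0,0],0]]'
python3 -c "
from h import *
s=read_state(); print(tojig(s['tool_pos']),s['wrist_force']@J.T)"
```

```text
time: 25.03
tool_pos: [0.4652, 0.058, 0.0216]
tcp_rot: [0.988, 1.336, -0.992]
wrist_force: [-4.6, -2.2, 5.0]
width: -0.003
[[0.03431801 0.0788455  0.02162821]] [-0.77787999  5.04807701  5.01959078]
```

```bash
python3 -m creep '[[255,[0.4,0.1,0],0],[255,[0.4,0.1,0],0],[255,[0.4,0.1,0],0],[255,[0.4,0.1,0],0],[255,[0.3,0.1,0],0],[255,[0.3,0.1,0],0],[255,[0,0,0],0],[255,[0,0,0],0]]'
python3 -c "
from h import *
s=read_state(); print(tojig(s['tool_pos']),s['wrist_force']@J.T)"
```

```text
time: 25.7
tool_pos: [0.4652, 0.0581, 0.0214]
tcp_rot: [0.985, 1.339, -0.995]
wrist_force: [-11.5, -3.9, 11.9]
width: 0.003
[[0.0343583  0.07887729 0.02142395]] [-0.45394933 12.13432724 11.88563012]
```

It stops hard at the same place (y = 78.9 mm) at a different height, so that's the keeper's end stop. I'll retreat and check.

```bash
python3 -m creep '[[255,[-0.8,-0.2,0],0],[255,[-1,-0.3,0],0],[255,[-2,-0.6,0],0],[255,[-4,-1.2,0],0],[255,[-6,-1.8,0],0],[255,[-10,-3,0],0],[255,[-12,-3.6,0],0],[255,[-10,-3,10],0]]'
python3 -m creep '[[255,[0,0,15],0],[255,[0,0,15],0],[255,[0,0,15],0],[255,[0,0,15],0],[255,[0,0,15],0],[255,[0,0,15],0],[255,[0,0,5],0],[255,[0,0,0],0]]'
python3 - <<'E'
from h import *
s=read_state(); print(tojig(s['tool_pos']),s['wrist_force'])
for n in('side','scene'):
    p,d=read_camera(n); analyse(n,p,d); cv2.imwrite(f'pics/{n}20.png',p)
E
```

```text
time: 26.37
tool_pos: [0.4193, 0.0449, 0.0299]
tcp_rot: [0.988, 1.338, -0.993]
wrist_force: [-0.9, 0.5, 0.1]
width: 0.001
time: 27.03
tool_pos: [0.4235, 0.0452, 0.1281]
tcp_rot: [0.991, 1.331, -0.988]
wrist_force: [-0.0, 0.6, -0.3]
width: 0.0
[[0.03408862 0.12244336 0.12808545]] [-0.0214963   0.60127848 -0.31373282]
side pad x pct [0.1001 0.102  0.1048 0.1075 0.1094] 157
side tube x, skew [ 0.0699 -0.0045] rms 0.0009 y ext [-0.0466  0.0533] 2041
side tab x [0.0259 0.0469] y [0.0561 0.0659] z [0.0459 0.068 ] 185
side bar x [-0.0047  0.0467] y [0.0164 0.0637] z [0.0099 0.0385] 340
scene pad x pct [0.0892 0.0961 0.103  0.1063 0.1087] 72
scene tube x, skew [ 0.0685 -0.0003] rms 0.0016 y ext [-0.0494  0.053 ] 804
scene tab x [0.0235 0.0426] y [0.0518 0.0592] z [0.0454 0.0655] 99
scene bar x [0.0244 0.0431] y [0.0136 0.0581] z [0.0135 0.0393] 120
```

View pics/scene20.png

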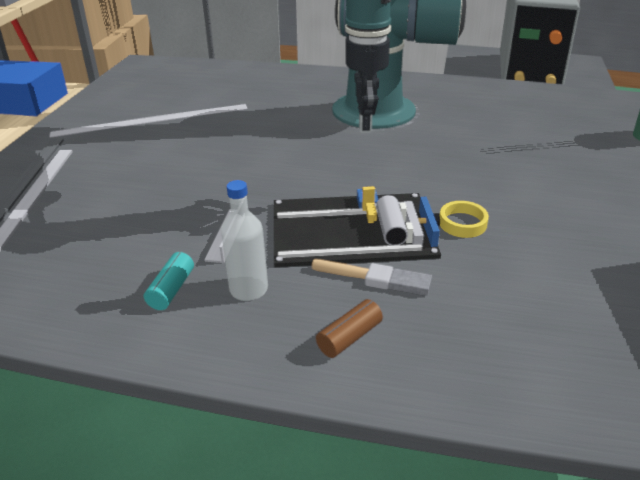

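View pics/side20.png

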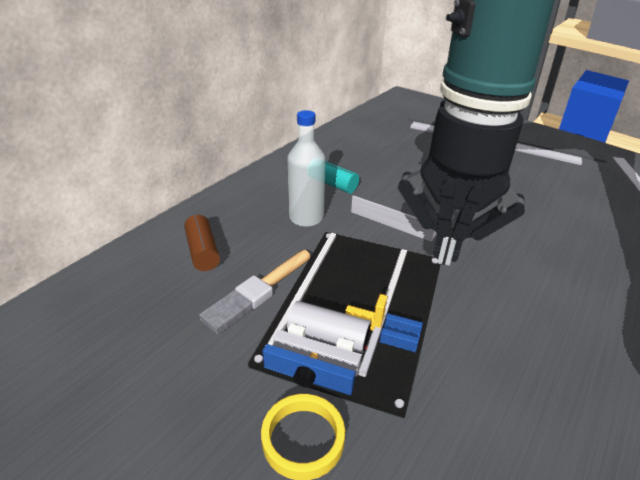

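```bash
python3 -c "
from workcell import *
print(finish_job())"
```

```text
the job is handed in; nothing more can be done
None
```

The tube is seated square on both pads with the keeper slid in behind it. I handed the job in at about 27 s, and no verdict was reported.

**What I did:**
- **Rolling:** I pushed the steel tube's side with the two part-open fingertips, about 105 mm along the lane, slowing to about 2 mm/s near the stop.
- **Pressing:** It squared up on both pads and was held there at 5–6 N for more than 0.6 s.
- **Keeper:** I backed away slowly, went round the outside with the fingers shut, and pushed the tab until it stopped hard. A second push 5 mm higher stopped at the same place.

**Last checks:**
- **Tube:** It lies at jig x ≈ 68.5–70 mm (seat about 69 mm), less than 0.005 rad off square.
- **Surroundings:** The bottle, brush, tape and offcut look unmoved in the scene and side pictures. The arm was clear of everything, reading under 1 N.

**What disagreed:**
- **Keeper travel:** The camera readings spread from 41.6 to 43.8 mm, against 45 mm expected and 42 mm needed. I took it as home because of the repeated hard stop and because the tab face measured y ≈ 64.6–66 mm (home is 65).
- **Fingertips:** They hung about 22–27 mm above the reported TCP, so I set their heights from the pictures instead.
- **Refused call:** One move call was rejected because I left out a number; nothing moved.

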